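Set up the glue warmer: nest its three pots and close the lid

ROBOT

A 7-joint arm with a two-finger parallel gripper is mounted at the origin on a cart in front of the work surface, level with it; the furniture and walls round the work are solid. World frame = base frame: x ahead of the robot, y to its left, z up, the work surface at z = 0. Lengths are in m, angles in rad, forces in N, time in s.
With the tool pointing down it reaches from about 0.425 to 0.875 m from the base axis. Payload 4.7 kg.
Tool frame: the origin (TCP) lies on the mounting face of the last link; the fingertips stand bot.tips_ahead ahead of it and the grasp point (between the pads) lies 164 mm ahead of it (bot.tips_ahead is the distance from the TCP to the fingertips, in m); z points along the fingers, y is the line along which they close (so a half turn about z gives the same grasp; the last joint's range is limited). The gripper opens to 87 mm and grips with 3 to 60 N. Pads are 19 mm wide; open, the fingers measure 117 mm over their backs; the gripper's body (75 mm by 190 mm) begins 51 mm behind the grasp point.
Start: joints at [1.135, 0.321, -0.07, 1.45, 0.023, 1.371, -0.057], TCP at [0.283, -0.585, 0.405] pointing down, gripper open.
Joint ranges: [-2.86, 2.86], [-0.3, 2.09], [-1.38, 1.24], [0.06, 2.45], [-1.56, 4.7], [0.09, 2.05], [-2.69, 2.69]. Speed limits (rad/s): [2.57, 2.57, 3.14, 3.14, 3.14, 3.14, 3.14].

INTERFACE

Orientations are given as a 3x3 rotation matrix whose columns are the frame's x, y, z axes.
In Python, from rig import bot gives the robot as it stands.
- The arm moves only by the tool play_rows, never from a script. Its argument "commands" is a list of rows, each a list of 2 entries, a list of its own where there are three numbers: the shift along the tool's x, y, z normalised to -1 to 1, where 1 is 25 mm, then the turn, a rotation vector about the tool's x, y, z normalised to -1 to 1, where 1 is 0.08 rad. In form: [[[x, y, z], [wx, wy, wz]], ...]. A call has 1 to 10 rows; each row shifts and turns the commanded pose from where the row before left it, along the tool's axes as they then stand; what a row does not reach is not made up. A row lasts 1/12 s, in which the tool goes at most 41.7 mm and 7.16 degrees, less where a joint would pass 70% of its speed; a pose out of reach is approached as far as the arm can. A call with a number of a shift or a turn outside -1 to 1 is refused whole. A call with a gripper value outside its range is refused whole. "jaw" is the opening, from 0 (shut) to 1 (fully open), set as the call begins (left out, the last holds). The fingers move at their own pace and stop on an object; "newtons" is the grip in N (left out, the last holds). Time passes only in rows, so rows that do not move let the fingers close. It gives the time, the measured TCP pose, the force, the opening and the grip force at its end, in the units of the state.
- bot.observe(): the state, without advancing time (a new reading comes with each control period).
- bot.snapshot(name): name is "scene" or "top" or "wrist"; returns a dict with "color" (384x512x3 uint8, red, green, blue), "intrinsics" (3x3 intrinsics, pixels), "eye" and "attitude" of the camera in the world. Camera axes: x right, y down, z forward; pixel columns grow to the right and rows downward; lengths in m; the calibration is good to about 2 mm. A picture is of the moment at which its call begins. There is no depth.
- bot.job_done(): hands the job in; it is judged then, once.
The state is a dict: "time": time; "qpos": joint angles; "joint_velocities": joint speeds; "effort": joint torques, N m; "tcp_pos": TCP position; "tool_rot": TCP orientation; "ft_force": force on the tool from outside, world axes, zero at the start; "torque": the same for the moment, N m; "finger_gap": opening from 0.0 (shut) to 1.0 (fully open); "finger_force": force on a finger pad.
Only numpy, scipy, OpenCV 4.12 (cv2) and the standard library are available. Lean on these libraries where they do the work, as an engineer would, in place of code of your own. Each camera call takes 0.05 s, during which the arm holds its last target. There are 200 camera calls.

TASK

Set up the glue warmer for a small batch: stand the large pot inside the ring on the heating plate, hang the middle pot in it and then the small pot in the middle one, turning each until its two ears drop fully into the notches in the rim below. Set the pots in place rather than dropping them, then lower the lid gently until it is fully shut, and leave the other things on the bench where they are.

Things in the scene. Friction and masses are not known exactly. Their poses are not given: they have to be found in the camera images.
- warmer: The glue warmer, fixed to the bench: an open round grey casing, outside 132 mm, inside 120 mm across, 87 mm high, with a control box (knob towards the robot) on its -x side and a lid hinged on its +y side. Origin on the bench under the casing's centre; z up; its yaw varies a little about zero.
- plate (a point): Centre of the heating plate in the casing, 14 mm above the bench. Around it stands a fixed low ring, inside 71 mm, outside 80 mm across, 8 mm high, in which the large pot stands with about 2.5 mm play all round.
- large_pot: Largest plain metal pot, open at the top: 66 mm outside, 58 mm inside, 55 mm high, floor 5 mm, foot edge rounded. Origin: centre of its underside, z up. Rim notches on its +x and -x sides, 13 mm wide, 8 mm deep, through the wall. Grip it across y. All three pots start upright on the bench, in any of three places, at any yaw.
- middle_pot: Middle pot: 55 mm outside, 47 mm inside, 58 mm high; origin: centre of underside. A clamp band carries two opposite ears near +x and -x, but fastened up to 0.2 rad off, each time differently. Ears: 9 mm wide, 14 mm high, reach 34.5 mm from the axis, undersides 30 mm up. Rim notches, 13 mm wide, 8 mm deep, on +x and -x. Home: underside 17 mm above the large pot's (25 mm with ears on its rim).
- small_pot: Small pot: 44 mm outside, 36 mm inside, 54 mm high, plain rim; origin: centre of underside. A clamp band carries two opposite ears near +x and -x, but fastened up to 0.2 rad off, each time differently. Ears: 9 mm wide, 14 mm high, reach 29 mm from the axis, undersides 26 mm up. Home: underside 24 mm above the middle pot's (32 mm with ears on its rim). A half turn is the same.
- lid (a joint): Angle of the warmer's lid: 0 shut (lying on the casing's rim), grows as it opens up and over to the warmer's +y side, stop at 2.15. A 0.3 kg metal lid 136 mm across on a stiff hinge: it stays where left when well open, but falls shut when let go below about 0.6. Its inside is 25 mm deep, so it shuts only over fully seated pots.
- lid_bar (a point): Middle of the lid's round wooden grip bar (12 mm thick, 60 mm long between two steel arms, parallel to the hinge and the warmer's x axis), 170 mm from the hinge axis. With the lid shut it lies 98 mm from the casing's centre on the -y side, 97 mm above the bench, 24 mm clear of the lid's edge. Its axes turn with the lid.
- lid_hinge (a point): Middle of the lid's hinge axis, on the casing's +y side, 72 mm from the casing's centre, 87 mm above the bench; the axis runs along the warmer's x axis.
- brush: Bystander: a wooden brush, 22 x 160 x 33 mm, lying among the pots; origin at the centre of its underside, length along y.
- superglue: Bystander: a small white bottle with a red cap, 34 mm thick, 95 mm high, standing; origin at the centre of its underside.
- tape_measure: Bystander: a yellow tape measure, 62 x 80 x 32 mm; origin at the centre of its underside.
- pen_blank: Bystander: a square wooden bar, 19 x 130 x 19 mm, lying; origin at the centre of its underside, length along y.
There are look-alikes about, which are no part of the job. What is shaped like the small_pot but green is not meant. What is shaped like the large_pot but turquoise is not meant.

How it is judged:
By the outcome, as a careful person would: the job done as asked, in the order asked, and still so for the second after the job is handed in, with the robot touching nothing.
It also fails if it takes over 72 s, if anything falls off the work surface, if the arm or the gripper's body presses on something with over 40 N, if the wrist force passes 120 N, or if a joint passes its speed limit or range.

## Working session

There is one attempt and no reset: what is moved stays moved. The work goes in short steps, Python scripts to look and compute and a tool call to move; the robot and the scene stay as the last step left them, time stands still between calls to the robot, and variables do not carry over. Pictures are saved under pics/ and viewed, at most 10 in all, crops included, and the job is handed in when it is done.

Besides the shell and the picture viewer there is one more tool, called after "Request:" by a JSON object that holds its "op" and its "data", one argument or row to a line. play_rows: Moves the arm, as the interface text tells. Scaled input: -1 to 1 covers 25 mm each way for a shift and 0.08 rad each way for a turn. Its arguments: {"type":"object","properties":{"commands":{"type":"array"},"jaw":{"type":"number"},"newtons":{"type":"number"}},"required":["commands"]}

```bash
ls; mkdir -p pics; python3 - <<'E'
from rig import bot
import cv2,numpy as np
np.set_printoptions(precision=4,suppress=True)
print(bot.tips_ahead, bot.observe())
ims=[]
for n in ("scene","top"):
    s=bot.snapshot(n); np.savez(f"{n}0.npz",**s); print(n,s["intrinsics"],s["eye"],s["attitude"])
    cv2.imwrite(f"pics/{n}0.png",cv2.resize(s["color"][:,:,::-1],(768,576),interpolation=cv2.INTER_CUBIC))
E
```

```text
pics
0.1822 {'time': 0.0, 'qpos': array([ 1.1351,  0.3218, -0.0701,  1.4517,  0.0226,  1.3708, -0.0569]), 'joint_velocities': array([ 0.0002, -0.001 , -0.0004, -0.0004,  0.0009,  0.0008, -0.0002]), 'effort': array([ -0.    , -49.1284,  -0.4034, -31.2527,  -0.0638,   0.0435,
         0.0002]), 'tcp_pos': array([ 0.2825, -0.5852,  0.4036]), 'tool_rot': array([[ 0.9005,  0.4348, -0.0009],
       [ 0.4348, -0.9005,  0.0017],
       [-0.0001, -0.002 , -1.    ]]), 'ft_force': array([-0.423 ,  0.7455, -0.6796]), 'torque': array([-0.0111, -0.0526, -0.0432]), 'finger_force': 0.0, 'finger_gap': 0.9984110801268339}
scene [[441.7503   0.     249.5507]
 [  0.     441.7503 188.3737]
 [  0.       0.       1.    ]] [-0.0954  0.6175  0.7654] [[-0.7339 -0.3888  0.557 ]
 [-0.6793  0.4213 -0.6009]
 [-0.001  -0.8193 -0.5733]]
top [[452.6779   0.     247.8552]
 [  0.     452.6779 190.4876]
 [  0.       0.       1.    ]] [ 0.3892 -0.0703  1.1519] [[-0.0277 -0.9881  0.1513]
 [-0.9995  0.03    0.0123]
 [-0.0167 -0.1508 -0.9884]]
```

View pics/top0.png

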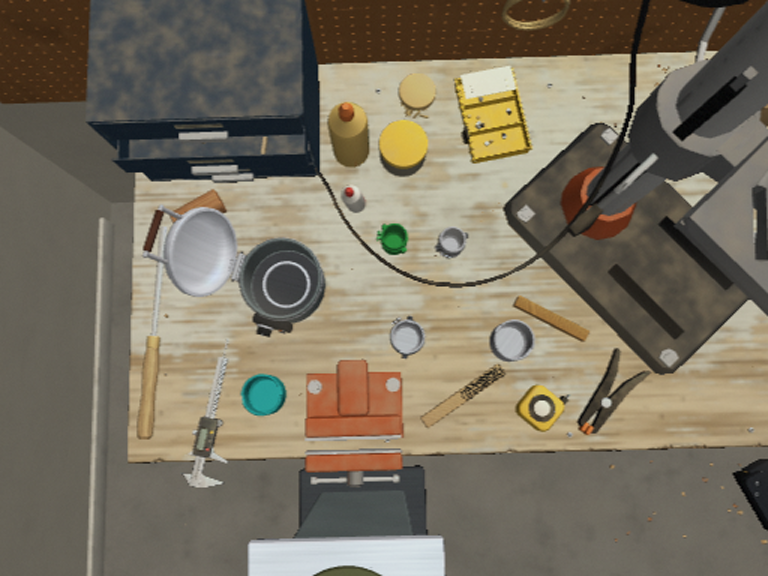

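View pics/scene0.png

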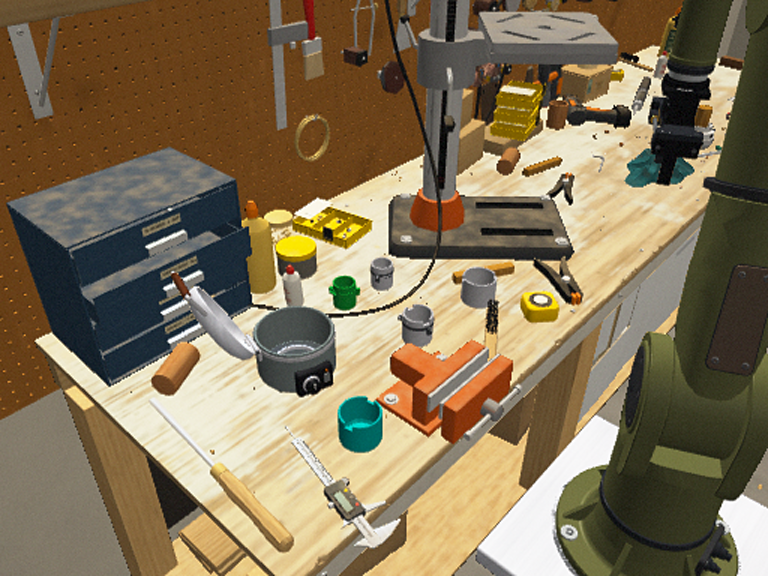

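Top view (768-wide pixels): the warmer is at (281,282), its open lid's bar at (155,230) and its knob box at (270,325).

Pot candidates:
- **(512,340):** plain grey and the largest of the metal pots, so it fits large_pot. The turquoise one at (263,395) is the look-alike.
- **(406,336):** grey with ears, so it fits middle_pot.
- **(452,241):** grey, smallest, with ears, so it fits small_pot. The green one at (393,238) is the look-alike.

I'll localise these and confirm them in one enlarged crop.

```bash
cat > h.py <<'E'
import numpy as np,cv2
np.set_printoptions(precision=4,suppress=True)
def ray(s,uv,z):
    K,R,e=s["intrinsics"],s["attitude"],s["eye"]
    uv=np.atleast_2d(np.array(uv,float))
    d=(R@np.linalg.inv(K)@np.c_[uv,np.ones(len(uv))].T).T
    return e+d*((z-e[2])/d[:,2])[:,None]
def proj(s,p):
    K,R,e=s["intrinsics"],s["attitude"],s["eye"]
    q=(K@R.T@(np.atleast_2d(p)-e).T).T
    return q[:,:2]/q[:,2:]
def go(o,grasp,yaw,n=None):
    """rows to bring the grasp point to grasp with tool x at world yaw (tool down)"""
    R=o["tool_rot"]; g=o["tcp_pos"]+R[:,2]*.164
    Rt=np.array([[np.cos(yaw),np.sin(yaw),0],[np.sin(yaw),-np.cos(yaw),0],[0,0,-1]])
    w=cv2.Rodrigues(R.T@Rt)[0].ravel()
    return g,R.T@(np.array(grasp)-g)/.025,w/.08
E
python3 - <<'E'
from h import *
s=dict(np.load("top0.npz"))
for n,uv,z in [("large",(512,340),.055),("middle",(406,336),.058),("small",(452,241),.054),("green",(393,238),.054),("turq",(263,394),.055),("warmer rim",(282,279),.087),("plate ring",(287,285),.022),("glue",(349,190),.095),("brush",(463,396),.033),("tape",(541,408),.032),("blank",(551,318),.019),("bar",(153,231),.24)]:
    print(n,ray(s,np.array(uv)/1.5,z)[0])
c=s["color"][130:260,150:400,::-1]
cv2.imwrite("pics/crop1.png",cv2.resize(c,(800,416),interpolation=cv2.INTER_CUBIC))
E
```

```text
large [ 0.462  -0.2798  0.055 ]
middle [ 0.4731 -0.1095  0.058 ]
small [ 0.6279 -0.191   0.054 ]
green [ 0.636  -0.0939  0.054 ]
turq [0.3872 0.1222 0.055 ]
warmer rim [0.5674 0.0856 0.087 ]
plate ring [0.5677 0.0867 0.022 ]
glue [ 0.708  -0.0248  0.095 ]
brush [ 0.375  -0.1994  0.033 ]
tape [ 0.3524 -0.3244  0.032 ]
blank [ 0.4991 -0.3536  0.019 ]
bar [0.6145 0.2415 0.24  ]
```

View pics/crop1.png

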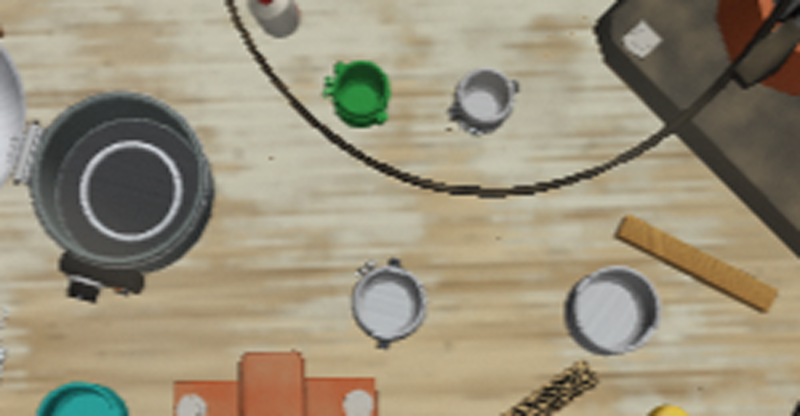

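The enlarged crop confirms it: the metal-grey plain pot at (612,310) is the large one, the grey eared pot at (388,302) the middle one, and the grey eared pot at (485,100) the small one. Green (358,93) and turquoise (85,390) are look-alikes.

```bash
python3 - <<'E'
from h import *
from rig import bot
s=dict(np.load("top0.npz")); sc=dict(np.load("scene0.npz"))
for uv in [(450,285),(545,255),(352,220)]:
    p=ray(s,np.array(uv)/1.5,0.0); print("cord",p,proj(sc,p)*1.5)
w=bot.snapshot("wrist"); o=bot.observe()
R=o["tool_rot"]; print("cam in tool",R.T@(w["eye"]-o["tcp_pos"]),"\n",R.T@w["attitude"],w["intrinsics"])
for y in (0.45,0.): print(go(o,[.462,-.28,.22],y))
E
```

```text
cord [[ 0.5627 -0.19    0.    ]] [[408.3496 298.489 ]]
cord [[ 0.61   -0.3554  0.    ]] [[441.6977 255.8679]]
cord [[ 0.6824 -0.0247  0.    ]] [[303.8307 311.0603]]
cam in tool [ 0.0728 -0.001   0.0195] 
 [[-0.0001 -0.9637 -0.2669]
 [ 1.      0.0002 -0.0011]
 [ 0.0011 -0.2669  0.9637]] [[282.1363   0.     255.3881]
 [  0.     282.1363 194.0037]
 [  0.       0.       1.    ]]
(array([ 0.2824, -0.585 ,  0.2399]), array([11.7749, -7.8615,  0.8066]), array([-0.0185,  0.001 , -0.002 ]))
(array([ 0.2824, -0.585 ,  0.2399]), array([11.7749, -7.8615,  0.8066]), array([-0.0179,  0.0051,  5.623 ]))
```

Request:
{"op": "play_rows", "data": {
  "commands": [
    [[1,-0.66,0],[0,0,0]],
    [[1,-0.66,0],[0,0,0]],
    [[1,-0.66,0],[0,0,0]],
    [[1,-0.66,0],[0,0,0]],
    [[1,-0.66,0],[0,0,0]],
    [[1,-0.66,0],[0,0,0]],
    [[1,-0.66,0.5],[0,0,0]],
    [[1,-0.66,0.5],[0,0,0]],
    [[1,-0.66,0.5],[0,0,0]],
    [[1,-0.66,0.5],[0,0,0]]
  ],
  "jaw": 1
}}

```text
time: 0.98
tcp_pos: [0.4364, -0.3266, 0.3542]
tool_rot: [[0.901, 0.435, -0.0], [0.435, -0.901, -0.0], [-0.0, 0.0, -1.0]]
ft_force: [0.6, -0.8, -0.5]
finger_gap: 0.995
finger_force: 0.0
```

Request:
{"op": "play_rows", "data": {
  "commands": [
    [[1,-0.66,0.8],[0,0,0]],
    [[0.75,-0.6,0.8],[0,0,0]],
    [[0,0,0.8],[0,0,0]],
    [[0,0,0],[0,0,0]]
  ]
}}

```text
time: 1.32
tcp_pos: [0.4609, -0.278, 0.2907]
tool_rot: [[0.899, 0.438, -0.006], [0.438, -0.899, 0.004], [-0.004, -0.007, -1.0]]
ft_force: [-0.8, 1.0, -0.3]
finger_gap: 1.0
finger_force: 0.0
```

```bash
cat >> h.py <<'E'
def save(bot,k,name="wrist",view=None):
    w=bot.snapshot(name); np.savez(f"{k}.npz",**w)
    im=w["color"][:,:,::-1]
    if view: 
        x0,y0,x1,y1,f=view; im=cv2.resize(im[y0:y1,x0:x1],None,fx=f,fy=f,interpolation=cv2.INTER_CUBIC)
    cv2.imwrite(f"pics/{k}.png",im); return w
E
python3 - <<'E'
from h import *
from rig import bot
w=save(bot,"w1"); o=bot.observe(); print(o["time"],go(o,[.462,-.28,.13],.45),proj(w,[[.462,-.28,.055]]))
E
```

```text
1.3667 (array([ 0.4602, -0.2795,  0.1287]), array([ 0.057 ,  0.0497, -0.0517]), array([-0.0494,  0.0368,  0.0152])) [[261.5324 208.2876]]
```

View pics/w1.png

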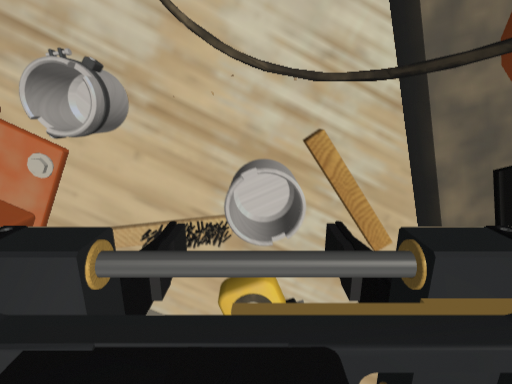

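```bash
python3 - <<'E'
from h import *
c=np.load("w1.npz")["color"][:,:,::-1]
a=cv2.resize(c[150:255,210:315],(400,400),interpolation=cv2.INTER_CUBIC)
b=cv2.resize(c[40:145,15:140],(476,400),interpolation=cv2.INTER_CUBIC)[:,:400]
cv2.imwrite("pics/z1.png",np.hstack([a,b]))
E
```

```text
(no output)
```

View pics/z1.png

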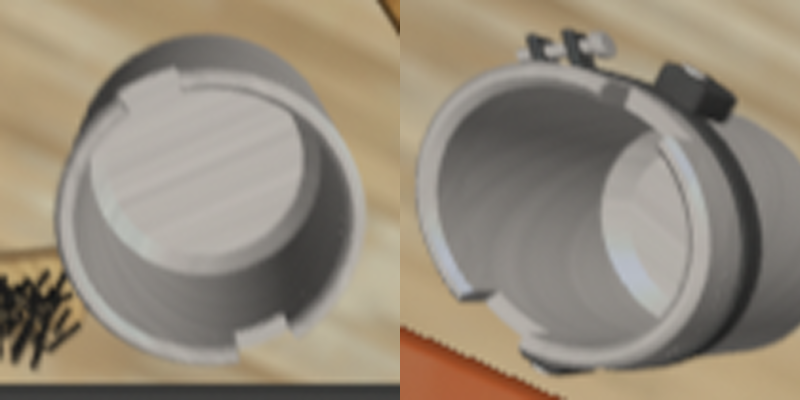

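```bash
python3 - <<'E'
from h import *
from rig import bot
w=dict(np.load("w1.npz")); o=bot.observe()
px=lambda l:[(210+u/3.81,150+v/3.81) for u,v in l]
P=ray(w,px([(148,88),(267,347),(57,217),(363,217),(210,70),(210,365)]),.055)
print(P[:,:2], [np.linalg.norm(P[i]-P[i+1]) for i in (0,2,4)])
d=P[0]-P[1]; print("yaw",np.arctan2(d[1],d[0]))
c=((P[2]+P[3])/2+(P[4]+P[5])/2)/2;print(c)
q=lambda l:[(15+u/3.81,40+v/3.81) for u,v in l]
M=ray(w,q([(255,108),(105,325)]),.058);print("mid",M,(M[0]+M[1])/2)
for y in (np.arctan2(d[1],d[0]),np.arctan2(d[1],d[0])-np.pi): print(go(o,[c[0],c[1],.040],y))
E
```

```text
[[ 0.4835 -0.2583]
 [ 0.443  -0.3067]
 [ 0.45   -0.253 ]
 [ 0.4785 -0.3111]
 [ 0.4925 -0.268 ]
 [ 0.4336 -0.2974]] [np.float64(0.06310845850002443), np.float64(0.06468214524308852), np.float64(0.06575283561488676)]
yaw 0.8729595943739693
[ 0.4637 -0.2824  0.055 ]
mid [[ 0.5    -0.1209  0.058 ]
 [ 0.4495 -0.1058  0.058 ]] [ 0.4748 -0.1133  0.058 ]
(array([ 0.4602, -0.2795,  0.1287]), array([0.0855, 0.1787, 3.5478]), array([-0.0564,  0.0258, -5.2718]))
(array([ 0.4602, -0.2795,  0.1287]), array([0.0855, 0.1787, 3.5478]), array([ 0.0357,  0.0779, 33.998 ]))
```

Request:
{"op": "play_rows", "data": {
  "commands": [
    [[0,0,0],[0,0,-0.9]],
    [[0,0,0],[0,0,-0.9]],
    [[0,0,0],[0,0,-0.9]],
    [[0,0,0],[0,0,-0.9]],
    [[0,0,0.3],[0,0,-0.9]],
    [[0,0.18,0.3],[0,0,-0.77]],
    [[0,0,0],[0,0,0]]
  ]
}}

```text
time: 1.95
tcp_pos: [0.4644, -0.2857, 0.2801]
tool_rot: [[0.645, 0.764, -0.0], [0.764, -0.645, -0.001], [-0.001, 0.001, -1.0]]
ft_force: [0.1, 0.4, -0.2]
finger_gap: 0.997
finger_force: 0.0
```

```bash
python3 - <<'E'
from h import *
from rig import bot
import os
w=save(bot,"w2"); o=bot.observe()
print(o["time"],go(o,[.4637,-.2824,.045],.873))
c=w["color"]
# pot rim check: project expected rim circle
t=np.linspace(0,2*np.pi,200); 
circ=np.c_[.4637+.033*np.cos(t),-.2824+.033*np.sin(t),0*t+.055]
im=c[:,:,::-1].copy()
for p in proj(w,circ): cv2.circle(im,tuple(int(round(4*v)) for v in p),1,(0,0,255),-1,shift=2)
for k in (0,np.pi):
    p=proj(w,[[.4637+.031*np.cos(.873+k),-.2824+.031*np.sin(.873+k),.055]])[0]; cv2.circle(im,tuple(int(v) for v in p),2,(0,255,0),-1)
cv2.imwrite("pics/w2.png",cv2.resize(im[100:270,130:400],None,fx=2.9,fy=2.9,interpolation=cv2.INTER_CUBIC))
# lid bar triangulation
s=dict(np.load("top0.npz")); sc=dict(np.load("scene0.npz"))
for a,b in [((153,231),(180,285))]:
    A=[];B=[]
    for S,uv in ((s,a),(sc,b)):
        e=S["eye"]; d=ray(S,np.array(uv)/1.5,0)[0]-e; d/=np.linalg.norm(d); P=np.eye(3)-np.outer(d,d); A.append(P);B.append(P@e)
    x=np.linalg.solve(sum(A),sum(B)); print("bar",x,[np.linalg.norm(P@x-q) for P,q in zip(A,B)])
E
```

```text
2.0 (array([ 0.4645, -0.2855,  0.1165]), array([ 0.0741, -0.1058,  2.8586]), array([ 0.007 ,  0.0055, -0.0675]))
bar [0.6178 0.2457 0.2311] [np.float64(0.0014920146978809243), np.float64(0.001492014697880714)]
```

View pics/w2.png

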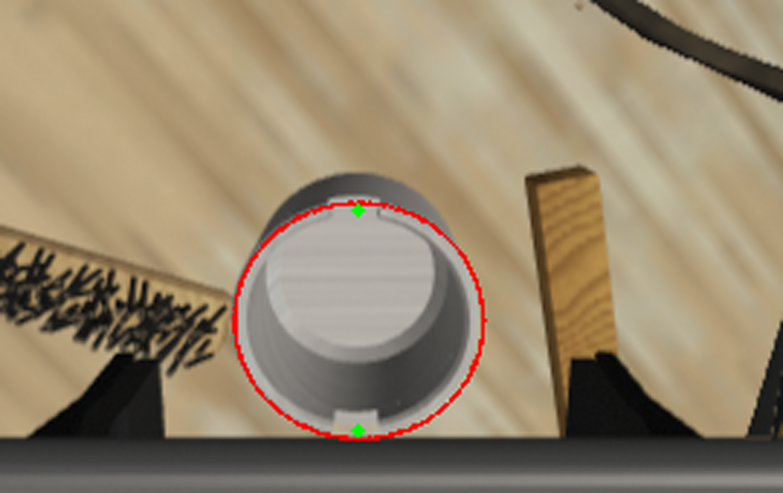

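The red circle fits the rim and the green dots fall in the notches at (358,210) and (358,430). The brush end at (225,300) lies under the left finger, so I'll grip high with the tips above its 33 mm.

Request:
{"op": "play_rows", "data": {
  "commands": [
    [[0.07,-0.1,0.6],[0,0,-0.07]],
    [[0,0,0.7],[0,0,0]],
    [[0,0,0.7],[0,0,0]],
    [[0,0,0.42],[0,0,0]],
    [[0,0,0],[0,0,0]]
  ]
}}

```text
time: 2.42
tcp_pos: [0.4631, -0.2811, 0.2178]
tool_rot: [[0.641, 0.767, -0.003], [0.767, -0.641, 0.002], [-0.001, -0.003, -1.0]]
ft_force: [-1.0, 0.0, 0.3]
finger_gap: 0.996
finger_force: 0.0
```

Request:
{"op": "play_rows", "data": {
  "commands": [
    [[0,0,0],[0,0,0]],
    [[0,0,0],[0,0,0]],
    [[0,0,0],[0,0,0]],
    [[0,0,0],[0,0,0]],
    [[0,0,0],[0,0,0]],
    [[0,0,0],[0,0,0]]
  ],
  "jaw": 0.6,
  "newtons": 25
}}

```text
time: 2.92
tcp_pos: [0.4646, -0.2811, 0.2203]
tool_rot: [[0.64, 0.769, 0.001], [0.769, -0.64, -0.001], [0.0, 0.002, -1.0]]
ft_force: [-0.8, -0.0, 5.0]
finger_gap: 0.755
finger_force: 25.0
```

Request:
{"op": "play_rows", "data": {
  "commands": [
    [[0,0,-0.3],[0,0,0]],
    [[0,0,-0.7],[0,0,0]],
    [[0,0,-0.9],[0,0,0]],
    [[0,0,-0.9],[0,0,0]],
    [[0,0,-1],[0,0,0]],
    [[0.4,-0.2,-0.7],[0,0,0]],
    [[0.9,-0.4,-0.3],[0,0,0]],
    [[0.9,-0.4,0],[0,0,0]],
    [[0.9,-0.4,0],[0,0,0]],
    [[0.9,-0.4,0],[0,0,0]]
  ]
}}

```text
time: 3.75
tcp_pos: [0.4933, -0.1739, 0.3393]
tool_rot: [[0.64, 0.769, -0.001], [0.769, -0.64, 0.0], [-0.0, -0.001, -1.0]]
ft_force: [0.3, -0.4, -2.5]
finger_gap: 0.753
finger_force: 25.0
```

Request:
{"op": "play_rows", "data": {
  "commands": [
    [[0.9,-0.4,0],[0,0,0]],
    [[0.9,-0.4,0],[0,0,0]],
    [[0.9,-0.4,0],[0,0,0]],
    [[0.9,-0.4,0],[0,0,0]],
    [[0.9,-0.45,0],[0,0,0]],
    [[0.9,-0.45,0],[0,0,0]],
    [[0.8,-0.4,0],[0,0,0]],
    [[0,0,0],[0,0,-0.9]],
    [[0,0,0],[0,0,-0.9]],
    [[0,0,0],[0,0,-0.9]]
  ]
}}

```text
time: 4.58
tcp_pos: [0.5364, -0.0089, 0.3389]
tool_rot: [[0.455, 0.89, -0.002], [0.89, -0.455, -0.0], [-0.001, -0.001, -1.0]]
ft_force: [0.1, -0.2, -3.3]
finger_gap: 0.755
finger_force: 25.0
```

Request:
{"op": "play_rows", "data": {
  "commands": [
    [[0,0,0],[0,0,-0.9]],
    [[0,0,0],[0,0,-0.9]],
    [[0,0,0],[0,0,-0.4]],
    [[0,0,0],[0,0,0]],
    [[0,0,0],[0,0,0]]
  ]
}}

```text
time: 5.0
tcp_pos: [0.5365, -0.0097, 0.339]
tool_rot: [[0.298, 0.954, -0.001], [0.954, -0.298, -0.0], [-0.0, -0.001, -1.0]]
ft_force: [0.3, -0.3, -3.0]
finger_gap: 0.757
finger_force: 25.0
```

```bash
python3 - <<'E'
from h import *
from rig import bot
w=save(bot,"w3"); o=bot.observe()
print(o["time"],o["finger_gap"],o["qpos"],go(o,[.5674,.0856,.176],1.27))
E
```

```text
5.05 0.7592028689405077 [ 0.5181  0.1675 -0.6     1.8011  0.1011  1.2043 -0.4146] (array([ 0.5365, -0.0097,  0.1751]), array([ 4.0065,  0.0431, -0.0393]), array([-0.0086,  0.004 , -0.0253]))
```

View pics/w3.png

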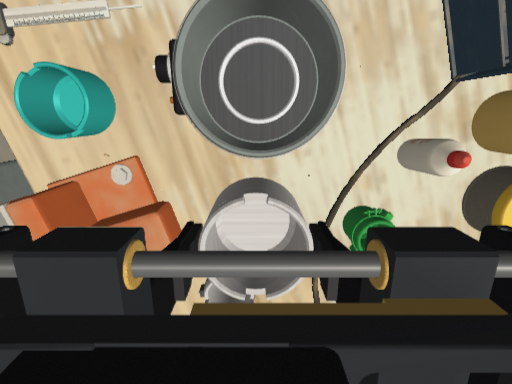

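Wrist view: the white ring is centred near (259,79) inside the casing, the control box is at (165,70), and the held pot's rim is centred near (256,245) with its notches in line. I'll fit the ring and the held pot.

```bash
cat > ring.py <<'E'
from h import *
def ring(w,box,z,thr=200,sat=30):
    c=w["color"]; x0,y0,x1,y1=box
    hsv=cv2.cvtColor(c,cv2.COLOR_RGB2HSV); m=((hsv[...,2]>thr)&(hsv[...,1]<sat)).astype(np.uint8)
    k=np.zeros_like(m); k[y0:y1,x0:x1]=1; m*=k
    cs,_=cv2.findContours(m,cv2.RETR_CCOMP,cv2.CHAIN_APPROX_NONE)
    out=[]
    for c_ in sorted(cs,key=len)[::-1][:2]:
        p=ray(w,c_[:,0,:],z)[:,:2]
        A=np.c_[2*p,np.ones(len(p))]; s=np.linalg.lstsq(A,(p**2).sum(1),rcond=None)[0]
        r=np.sqrt(s[2]+s[0]**2+s[1]**2); out.append((len(p),s[:2],r,np.abs(np.hypot(*(p-s[:2]).T)-r).mean()))
    return out
E
python3 - <<'E'
from ring import *
w=dict(np.load("w3.npz"))
for thr in (185,200,215): print(ring(w,(210,30,310,130),.022,thr))
# casing rim: sample by eye  (outer edge): left 174@y70? right 345@y70 bottom 157@x259
P=ray(w,[(173,72),(346,72),(259,157)],.087); print(P)
print("box",ray(w,[(176,75)],.05))
# held pot rim z = grasp+(.055-.056)
P=ray(w,[(199,245),(313,245),(256,193),(256,300)],.175-.001);print(P)
E
```

```text
[(232, array([0.5704, 0.091 ]), np.float64(0.03884977071925913), np.float64(0.00022789681036339062)), (218, array([0.5706, 0.0906]), np.float64(0.03642749731129437), np.float64(0.00022762725620915244))]
[(232, array([0.5704, 0.091 ]), np.float64(0.03866450847804189), np.float64(0.00022755297697710943)), (218, array([0.5706, 0.0906]), np.float64(0.036609278071340234), np.float64(0.00023494243818283144))]
[(228, array([0.5705, 0.0911]), np.float64(0.03848399240623033), np.float64(0.00021417784147728127)), (221, array([0.5706, 0.0906]), np.float64(0.036966175349654455), np.float64(0.000311904782786501))]
[[0.5069 0.1106 0.087 ]
 [0.6331 0.0711 0.087 ]
 [0.5505 0.0288 0.087 ]]
box [[0.5005 0.1154 0.05  ]]
[[ 0.5062  0.0034  0.174 ]
 [ 0.5676 -0.0157  0.174 ]
 [ 0.5459  0.0229  0.174 ]
 [ 0.5262 -0.0404  0.174 ]]
```

```bash
python3 - <<'E'
from ring import *
s=dict(np.load("top0.npz"))
for thr in (170,190,200): print(ring(s,(172,170,212,210),.022,thr,40))
E
```

```text
[(164, array([0.5704, 0.0891]), np.float64(0.03769246577447398), np.float64(0.0006686798057322779))]
[(18, array([0.5784, 0.0842]), np.float64(0.028377530319782383), np.float64(0.0004953059038738215)), (14, array([0.5517, 0.1022]), np.float64(0.015609329291989436), np.float64(0.0008550901051208122))]
[(18, array([0.5784, 0.0842]), np.float64(0.028377530319782383), np.float64(0.0004953059038738215)), (2, array([0.2998, 0.3716]), np.float64(0.35315707124957535), np.float64(1.942890293094024e-16))]
```

```bash
cat >> ring.py <<'E'
def prof(w,c,z,r,angs):
    g=cv2.cvtColor(w["color"],cv2.COLOR_RGB2GRAY).astype(np.float32)
    for a in angs:
        P=np.c_[c[0]+r*np.cos(a),c[1]+r*np.sin(a),0*r+z]; q=proj(w,P).astype(np.float32)
        print(f"{a:.2f}",q[0].astype(int),cv2.remap(g,q[None,:,0],q[None,:,1],cv2.INTER_LINEAR)[0].astype(int))
E
python3 - <<'E'
from ring import *
w=dict(np.load("w3.npz")); r=np.arange(26,40,1)/1000
print((r*1000).astype(int))
prof(w,(.5365,-.0097),.174,r,1.27+np.array([-.9,-.6,-.3,.3,.6,.9,2.2,2.5,2.8,3.5,3.8,4.1]))
E
```

```text
[26 27 28 29 30 31 32 33 34 35 36 37 38 39]
0.37 [294 223] [128 111 140 185 200 185 158 204 207 211 214 211 208 206]
0.67 [284 214] [208 205 172 189 196 171 135 124 123 127 152 209 209 211]
0.97 [271 209] [205 207 190 189 196 161 132  94  94  97  98  99  99 102]
1.57 [243 209] [204 207 206 193 198 169 133  88  79  78  79  79  80  80]
1.87 [230 214] [209 206 202 200 199 195 132 104  92  89  89  92 112 177]
2.17 [220 224] [204 213 215 207 202 204 155 118 117 194 199 202 205 206]
3.47 [221 274] [101  97 102 117 167 194 200 181 133 118 109 102  89  57]
3.77 [230 283] [111 112 111 116 164 178 198 188 121 106 109 110 113 117]
4.07 [242 288] [ 87  88  89 106 149 163 194 186 105  79  73  62  60  60]
4.77 [272 288] [ 82  82  84 121 131 180 204 199 199 199 174  94  60  60]
5.07 [284 282] [ 92  92 100 125 146 205 202 181 180 180 181 181 180 178]
5.37 [293 274] [101 100  96 104 154 205 198 189 188 188 188 187 181 138]
```

Request:
{"op": "play_rows", "data": {
  "commands": [
    [[0.85,0.02,0],[0,0,0]],
    [[0.85,0.02,0],[0,0,0]],
    [[0.85,0.02,0],[0,0,0]],
    [[0.85,0.02,0],[0,0,0]],
    [[0.85,0.02,0],[0,0,0]],
    [[0,0,0.7],[0,0,0]],
    [[0,0,0.8],[0,0,0]],
    [[0,0,0.8],[0,0,0]],
    [[0,0,0.8],[0,0,0]],
    [[0,0,0.4],[0,0,0]]
  ]
}}

```text
time: 5.88
tcp_pos: [0.5698, 0.0907, 0.2491]
tool_rot: [[0.298, 0.955, -0.004], [0.955, -0.298, -0.001], [-0.002, -0.004, -1.0]]
ft_force: [-0.7, 0.2, -3.1]
finger_gap: 0.756
finger_force: 25.0
```

```bash
python3 - <<'E'
from h import *
from rig import bot
w=save(bot,"w4"); o=bot.observe()
print(o["time"],o["ft_force"],o["tcp_pos"],go(o,[.571,.0912,.0703],1.27))
E
```

```text
5.9333 [ 0.5197 -0.1376 -4.159 ] [0.5694 0.0905 0.248 ] (array([0.5684, 0.0904, 0.084 ]), array([0.0634, 0.0905, 0.5463]), array([-0.069 ,  0.0289, -0.0217]))
```

Request:
{"op": "play_rows", "data": {
  "commands": [
    [[0.03,0.04,0.1],[0,0,0]],
    [[0,0,0.1],[0,0,0]],
    [[0,0,0.1],[0,0,0]],
    [[0,0,0.1],[0,0,0]],
    [[0,0,0.05],[0,0,0]],
    [[0,0,0.05],[0,0,0]],
    [[0,0,0],[0,0,0]]
  ]
}}

```text
time: 6.52
tcp_pos: [0.572, 0.0914, 0.2393]
tool_rot: [[0.297, 0.955, 0.0], [0.955, -0.297, -0.0], [-0.0, 0.0, -1.0]]
ft_force: [-0.4, -0.6, -2.4]
finger_gap: 0.76
finger_force: 25.0
```

```bash
python3 - <<'E'
from h import *
from rig import bot
o=bot.observe()
print(o["time"],o["ft_force"],o["tcp_pos"],go(o,[.571,.0912,.0703],1.27))
E
```

```text
6.5167 [-0.4109 -0.5798 -2.3809] [0.572  0.0914 0.2393] (array([0.572 , 0.0914, 0.0753]), array([-0.019 , -0.0369,  0.1983]), array([ 0.0017,  0.002 , -0.013 ]))
```

Request:
{"op": "play_rows", "data": {
  "commands": [
    [[0,0,0.05],[0,0,0]],
    [[0,0,0.05],[0,0,0]],
    [[0,0,0.05],[0,0,0]],
    [[0,0,0.03],[0,0,0]],
    [[0,0,0],[0,0,0]]
  ]
}}

```text
time: 6.93
tcp_pos: [0.5719, 0.0915, 0.2345]
tool_rot: [[0.297, 0.955, -0.0], [0.955, -0.297, -0.0], [-0.0, -0.0, -1.0]]
ft_force: [0.9, -0.1, -3.3]
finger_gap: 0.755
finger_force: 25.0
```

Request:
{"op": "play_rows", "data": {
  "commands": [
    [[0,0,0.03],[0,0,0]],
    [[0,0,0.03],[0,0,0]],
    [[0,0,0],[0,0,0]]
  ]
}}

```text
time: 7.18
tcp_pos: [0.572, 0.0916, 0.2343]
tool_rot: [[0.297, 0.955, -0.0], [0.955, -0.297, -0.001], [-0.001, -0.0, -1.0]]
ft_force: [-4.5, -1.6, 5.6]
finger_gap: 0.756
finger_force: 25.0
```

Request:
{"op": "play_rows", "data": {
  "commands": [
    [[0,0,0],[0,0,0]],
    [[0,0,0],[0,0,0]],
    [[0,0,0],[0,0,0]],
    [[0,0,0],[0,0,0]],
    [[0,0,-0.2],[0,0,0]],
    [[0,0,-0.4],[0,0,0]],
    [[0,0,-0.8],[0,0,0]],
    [[0,0,-0.9],[0,0,0]],
    [[0,0,-0.9],[0,0,0]],
    [[0,0,-0.9],[0,0,0]]
  ],
  "jaw": 0.86
}}

```text
time: 8.02
tcp_pos: [0.572, 0.0916, 0.3378]
tool_rot: [[0.297, 0.955, 0.001], [0.955, -0.297, 0.0], [0.0, 0.001, -1.0]]
ft_force: [0.6, 0.6, -0.0]
finger_gap: 0.862
finger_force: 0.0
```

Request:
{"op": "play_rows", "data": {
  "commands": [
    [[-0.9,-0.2,-0.4],[0,0,0]],
    [[-1,-0.25,0],[0,0,0]],
    [[-1,-0.25,0],[0,0,0]],
    [[-1,-0.25,0],[0,0,0]],
    [[-1,-0.25,0],[0,0,0]],
    [[-1,-0.2,0],[0,0,0]],
    [[-1,-0.2,0],[0,0,0]],
    [[-1,-0.2,0],[0,0,0]],
    [[-1,-0.3,0],[0,0,0]],
    [[0,0,0],[0,0,0.9]]
  ]
}}

```text
time: 8.85
tcp_pos: [0.4534, -0.1099, 0.3465]
tool_rot: [[0.372, 0.928, -0.001], [0.928, -0.372, -0.003], [-0.003, 0.0, -1.0]]
ft_force: [0.7, -0.5, -0.4]
finger_gap: 0.859
finger_force: 0.0
```

Request:
{"op": "play_rows", "data": {
  "commands": [
    [[0,0,0],[0,0,1]],
    [[0,0,0],[0,0,1]],
    [[0,0,0],[0,0,1]],
    [[0,0,0],[0,0,1]],
    [[0,0,0],[0,0,1]],
    [[0,0,0],[0,0,1]],
    [[0,0,0],[0,0,1]],
    [[0,0,0],[0,0,1]],
    [[0,0,0],[0,0,1]],
    [[0,0,0],[0,0,1]]
  ]
}}

```text
time: 9.68
tcp_pos: [0.4559, -0.1051, 0.3468]
tool_rot: [[0.924, 0.383, 0.001], [0.383, -0.924, -0.001], [0.001, 0.001, -1.0]]
ft_force: [-0.6, -0.7, 0.1]
finger_gap: 0.861
finger_force: 0.0
```

Request:
{"op": "play_rows", "data": {
  "commands": [
    [[0,0,0],[0,0,1]],
    [[0,0,0],[0,0,1]],
    [[0,0,0],[0,0,1]],
    [[0,0,0],[0,0,1]],
    [[0,0,0.5],[0,0,1]],
    [[0,0,0.5],[0,0,1]],
    [[0,0,0.5],[0,0,1]],
    [[0,0,0.5],[0,0,1]],
    [[0,0,0.4],[0,0,0.6]],
    [[0,0,0],[0,0,0]]
  ]
}}

```text
time: 10.52
tcp_pos: [0.4551, -0.1051, 0.2847]
tool_rot: [[0.958, -0.288, -0.002], [-0.288, -0.958, 0.001], [-0.002, -0.0, -1.0]]
ft_force: [0.1, -0.5, -0.3]
finger_gap: 0.862
finger_force: 0.0
```

```bash
python3 - <<'E'
from h import *
from rig import bot
s=save(bot,"t5","top"); w=save(bot,"w5"); o=bot.observe()
print(o["time"],o["ft_force"],o["finger_gap"],o["qpos"],go(o,[.4748,-.1133,.13],-.29))
p=proj(w,[[.4748,-.1133,.058]])[0].astype(int); print(p)
a=cv2.resize(w["color"][p[1]-60:p[1]+60,p[0]-60:p[0]+60,::-1],(400,400),interpolation=cv2.INTER_CUBIC)
q=proj(s,[[.57,.09,.07]])[0].astype(int); print(q)
b=cv2.resize(s["color"][q[1]-40:q[1]+40,q[0]-40:q[0]+40,::-1],(400,400),interpolation=cv2.INTER_CUBIC)
cv2.imwrite("pics/z5.png",np.hstack([a,b]))
E
```

```text
10.6167 [-0.0957 -0.0277 -0.4268] 0.8602853608487544 [ 0.6764  0.0561 -0.5159  2.0163  0.0315  1.0762 -1.7137] (array([ 0.456 , -0.1053,  0.1224]), array([ 0.8134,  0.094 , -0.3029]), array([-0.0001, -0.0054,  0.0107]))
[259 185]
[187 186]
```

View pics/z5.png

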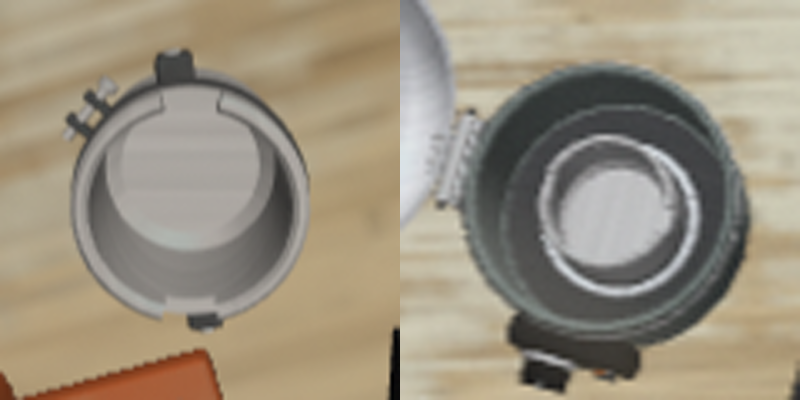

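Left: the middle pot's notches are at (191,88) and (190,320), with ears at (174,65) and (205,323), so the ears are turned relative to the notches. Right: the large pot stands in the ring.

```bash
python3 - <<'E'
from ring import *
w=dict(np.load("w5.npz"))
q=lambda l:[(199+(u)/3.333,125+(v)/3.333) for u,v in l]
N=ray(w,q([(191,88),(190,322)]),.058); E=ray(w,q([(174,66),(205,324)]),.042)
L=ray(w,q([(72,205),(308,205)]),.058); print("LR",L,np.linalg.norm(L[0]-L[1]))
for X in (N,E): d=X[0]-X[1]; print(X[:,:2],X.mean(0),np.linalg.norm(d),np.arctan2(d[1],d[0]))
r=np.arange(19,34,1)/1000; print((r*1000).astype(int))
prof(w,(.4748,-.1133),.058,r,-.29+np.array([-.9,-.6,.6,.9,1.57,2.2,2.5,3.8,4.1,4.71]))
# held-vs-large: wrist view w4? large pot center from top
s=dict(np.load("t5.npz")); c=lambda l:[(147+u/5-0,146+v/5) for u,v in l]
E
```

```text
LR [[ 0.4825 -0.0848  0.058 ]
 [ 0.4672 -0.1364  0.058 ]] 0.053874355003965105
[[ 0.5003 -0.1184]
 [ 0.4475 -0.1025]] [ 0.4739 -0.1104  0.058 ] 0.05511316305359849 -0.2929437029770985
[[ 0.5045 -0.1155]
 [ 0.44   -0.1042]] [ 0.4722 -0.1099  0.042 ] 0.06550998061280305 -0.17267237727428603
[19 20 21 22 23 24 25 26 27 28 29 30 31 32 33]
-1.19 [279 170] [109 101 122 164 167 117  92 153 159 160 160 161 163 163 164]
-0.89 [273 165] [148 102 113 162 173 151  91  95 147 148 144 139 137 139 141]
0.31 [245 165] [165 163 164 165 146 130 158 161 147 104  66  94 150 160 152]
0.61 [239 170] [166 169 171 165 144 129 129 160 156 132  76 107 152 141 154]
1.28 [234 185] [168 146 106  98  94  90  83  99 141 157 142 131 161 163 163]
1.91 [239 199] [126 126 125 126 123 124 122 119 144 164 162 131 134 155 157]
2.21 [244 204] [131 132 132 133 133 129 129 135 157 168 160 131 140 159 157]
3.51 [274 204] [101 100 102 104 127 147 162 151 148 164 164 163 162 162 161]
3.81 [279 199] [ 86  85  86 109 136 159 149 152 164 165 164 164 164 164 163]
4.42 [284 185] [ 54  63 119 148 165 155 157 156 155 155 154 153 152 151 150]
```

```bash
python3 - <<'E'
from ring import *
w=dict(np.load("w5.npz")); s=dict(np.load("top0.npz"))
A=[];B=[]
for S,uv in ((w,(261.4,230)),(s,(366/1.5,361/1.5))):
    e=S["eye"]; d=ray(S,uv,0)[0]-e; d/=np.linalg.norm(d); P=np.eye(3)-np.outer(d,d); A.append(P);B.append(P@e)
x=np.linalg.solve(sum(A),sum(B)); print("vise corner",x,[np.linalg.norm(P@x-q) for P,q in zip(A,B)])
E
```

```text
vise corner [ 0.4313 -0.0724  0.0272] [np.float64(0.029455869978604915), np.float64(0.02945586997860491)]
```

Request:
{"op": "play_rows", "data": {
  "commands": [
    [[0.37,0.04,0],[0,0,-0.74]],
    [[0.37,0.04,0],[0,0,-0.74]],
    [[0,0,0],[0,0,0]],
    [[0,0,0],[0,0,0]]
  ]
}}

```text
time: 10.95
tcp_pos: [0.4735, -0.1121, 0.2867]
tool_rot: [[0.985, -0.173, 0.001], [-0.173, -0.985, -0.0], [0.001, -0.0, -1.0]]
ft_force: [-0.6, 0.3, 0.2]
finger_gap: 0.86
finger_force: 0.0
```

```bash
python3 - <<'E'
from ring import *
from rig import bot
w=save(bot,"w6"); o=bot.observe()
print(o["time"],go(o,[.474,-.1105,.0625],-.173))
r=np.arange(20,34,1)/1000; print((r*1000).astype(int))
prof(w,(.474,-.1105),.058,r,-.173+np.array([-.9,-.6,.6,.9,1.57,2.2,2.5,3.8,4.1,4.71]))
E
```

```text
11.0 (array([ 0.4732, -0.112 ,  0.1224]), array([ 0.0178, -0.0641,  2.3979]), array([ 0.0016, -0.0079, -0.0053]))
[20 21 22 23 24 25 26 27 28 29 30 31 32 33]
-1.07 [274 196] [127 111 110 103 145 167 165 123  72 123 157 159 160 160]
-0.77 [269 191] [167 168 158 117 146 165 163 140 110  68  92 124 137 140]
0.43 [239 191] [163 163 164 148 133 158 152 134 102  76  65  62  67  69]
0.73 [234 196] [158 154 152 147 131 153 149 126  85  73 131 150 143 148]
1.40 [228 211] [109 104  99  92 117 151 162 132 143 165 166 166 165 165]
2.03 [234 225] [127 125 125 123 139 167 166 142 120 158 162 161 159 158]
2.33 [239 230] [134 130 129 130 146 170 169 152 130 154 157 157 157 157]
3.63 [269 230] [102 102 102 108 136 151 161 146 154 160 159 159 159 159]
3.93 [274 225] [ 87  85  85  94 131 150 161 145 162 163 163 162 162 162]
4.54 [279 211] [ 58  54  59  95 122 168 161 154 151 151 151 151 151 151]
```

Request:
{"op": "play_rows", "data": {
  "commands": [
    [[0.02,-0.06,0.6],[0,0,0]],
    [[0,0,0.7],[0,0,0]],
    [[0,0,0.6],[0,0,0]],
    [[0,0,0.4],[0,0,0]],
    [[0,0,0.1],[0,0,0]],
    [[0,0,0],[0,0,0]]
  ]
}}

```text
time: 11.5
tcp_pos: [0.4735, -0.1105, 0.2254]
tool_rot: [[0.985, -0.172, -0.001], [-0.172, -0.985, 0.0], [-0.001, -0.0, -1.0]]
ft_force: [-0.8, 0.1, -0.0]
finger_gap: 0.859
finger_force: 0.0
```

Request:
{"op": "play_rows", "data": {
  "commands": [
    [[0,0,0],[0,0,0]],
    [[0,0,0],[0,0,0]],
    [[0,0,0],[0,0,0]],
    [[0,0,0],[0,0,0]],
    [[0,0,0],[0,0,0]],
    [[0,0,0],[0,0,0]]
  ],
  "jaw": 0.5,
  "newtons": 25
}}

```text
time: 12.0
tcp_pos: [0.4742, -0.1108, 0.2264]
tool_rot: [[0.985, -0.172, 0.001], [-0.172, -0.985, -0.001], [0.001, 0.0, -1.0]]
ft_force: [-0.7, 0.8, 4.2]
finger_gap: 0.624
finger_force: 25.0
```

Request:
{"op": "play_rows", "data": {
  "commands": [
    [[0,0,-0.3],[0,0,0]],
    [[0,0,-0.8],[0,0,0]],
    [[0,0,-1],[0,0,0]],
    [[0,0,-1],[0,0,0]],
    [[0,0,-1],[0,0,0]],
    [[0.35,-0.84,-0.8],[0,0,0]],
    [[0.4,-0.95,0],[0,0,0]],
    [[0.4,-0.95,0],[0,0,0]],
    [[0.4,-0.95,0],[0,0,0]],
    [[0.4,-0.95,0],[0,0,0]]
  ]
}}

```text
time: 12.83
tcp_pos: [0.5419, -0.0038, 0.3484]
tool_rot: [[0.985, -0.172, -0.0], [-0.172, -0.985, -0.0], [-0.0, 0.0, -1.0]]
ft_force: [1.5, -0.5, -2.3]
finger_gap: 0.626
finger_force: 25.0
```

Request:
{"op": "play_rows", "data": {
  "commands": [
    [[0,0,0],[0,0,-1]],
    [[0,0,0],[0,0,-1]],
    [[0,0,0],[0,0,-1]],
    [[0,0,0],[0,0,-1]],
    [[0,0,0],[0,0,-1]],
    [[0,0,0],[0,0,-1]],
    [[0,0,0],[0,0,-1]],
    [[0,0,0],[0,0,-1]],
    [[0,0,0],[0,0,-1]],
    [[0,0,0],[0,0,-1]]
  ]
}}

```text
time: 13.67
tcp_pos: [0.5414, -0.0048, 0.348]
tool_rot: [[0.807, 0.59, -0.001], [0.59, -0.807, -0.0], [-0.001, -0.001, -1.0]]
ft_force: [-0.3, 0.7, -2.1]
finger_gap: 0.629
finger_force: 25.0
```

Request:
{"op": "play_rows", "data": {
  "commands": [
    [[0,0,0],[0,0,-1]],
    [[0,0,0],[0,0,-1]],
    [[0,0,0],[0,0,-1]],
    [[0,0,0],[0,0,-1]],
    [[0,0,0],[0,0,-1]],
    [[0,0,0],[0,0,-1]],
    [[0,0,0],[0,0,-1]],
    [[0,0,0],[0,0,-1]],
    [[0,0,0],[0,0,0]],
    [[0,0,0],[0,0,0]]
  ]
}}

```text
time: 14.5
tcp_pos: [0.5416, -0.0049, 0.3481]
tool_rot: [[0.301, 0.954, -0.001], [0.954, -0.301, -0.0], [-0.0, -0.001, -1.0]]
ft_force: [-0.6, 0.1, -1.6]
finger_gap: 0.628
finger_force: 25.0
```

```bash
python3 - <<'E'
from ring import *
from rig import bot
w=save(bot,"w7"); o=bot.observe(); g,_,_=go(o,[.5717,.0906,.185],1.265)
print(o["time"],o["finger_gap"],go(o,[.5717,.0906,.185],1.265))
r=np.arange(20,38,1)/1000; print((r*1000).astype(int))
print("large"); prof(w,(.5717,.0906),.069,r,1.265+np.array([-2.5,-2,-1.57,-1.1,-.8,-.5,.5,.8,1.1,1.57,2,2.5]))
r=np.arange(20,34,1)/1000;print("held"); prof(w,g,g[2]-.0045,r,1.265+np.array([-2.5,-2.2,-.9,-.6,-.4,.4,.6,.9,2.2,2.5]))
q=proj(w,[[.5717,.0906,.069],[*g[:2],g[2]-.0045]]).astype(int);print(q)
im=w["color"][:,:,::-1]
a=cv2.resize(im[max(q[0,1]-60,0):max(q[0,1]-60,0)+120,q[0,0]-60:q[0,0]+60],(400,400),interpolation=cv2.INTER_CUBIC)
b=cv2.resize(im[q[1,1]-80:q[1,1]+60,q[1,0]-70:q[1,0]+70],(400,400),interpolation=cv2.INTER_CUBIC)
cv2.imwrite("pics/z7.png",np.hstack([a,b]))
E
```

```text
14.55 0.6289118819541883 (array([ 0.5415, -0.0049,  0.1841]), array([ 4.0061,  0.0018, -0.036 ]), array([-0.0063,  0.0036,  0.0013]))
[20 21 22 23 24 25 26 27 28 29 30 31 32 33 34 35 36 37]
large
-1.24 [270 103] [210 209 208 187 135 120 118 105 101 134 192 207 186 188 228 225 141  88]
-0.74 [277  94] [210 188 138 124 123 114 101  99 108 133 197 206 226 227 100  85  86  86]
-0.31 [279  84] [137 130 129 121 107 101 101 101 113 149 196 204 127  87  87  85  85  85]
0.16 [277  72] [142 140 118 105 104 105 104 104 115 144 196 201 156  88  87  87  86  87]
0.46 [273  66] [151 138 109 103 103 103 103 105 124 154 191 198 141  90  89  89  88  88]
0.76 [268  61] [158 124 100  99  98  99  99 101 115 153 184 201 163 100  85  84  84  85]
1.76 [245  61] [192 185 146 127 128 128 130 130 131 144 183 202 187 124  86  83  83  84]
2.06 [239  66] [203 205 197 155 144 145 147 147 147 154 183 196 191 135  91  85  85  86]
2.37 [235  72] [209 207 207 200 168 156 156 158 158 157 187 204 207 150 100  83  83  84]
2.83 [233  84] [213 213 212 209 206 195 167 160 158 156 181 203 196 155 166 138  87  84]
3.26 [235  
[... 226 characters left out ...]
81 180 179 176 176]
-0.94 [284 266] [136 155 157 143 128 117 108 103 102 100  99  95 136 173]
0.36 [284 227] [105  99  98 118 170 203 189 161  91 158 204 205 209 212]
0.66 [277 221] [202 203 202 188 167 196 181 162 124 113  77  84 174 203]
0.86 [271 217] [204 202 200 199 177 197 185 162 113 102  98  76  55 108]
1.67 [243 217] [201 203 203 202 200 197 202 161 126  91  80  82  74  48]
1.86 [237 221] [198 198 200 201 202 199 199 162 124  93  86  83  57  84]
2.17 [229 227] [198 202 202 189 159 191 199 180 118  96  84 135 193 193]
3.46 [229 266] [132 148 150 138 124 114 108 103 102 100  99  95 138 179]
3.76 [236 272] [103 101  99 100 148 179 202 184 201 203 203 200 197 195]
[[256  84]
 [257 247]]
```

View pics/z7.png

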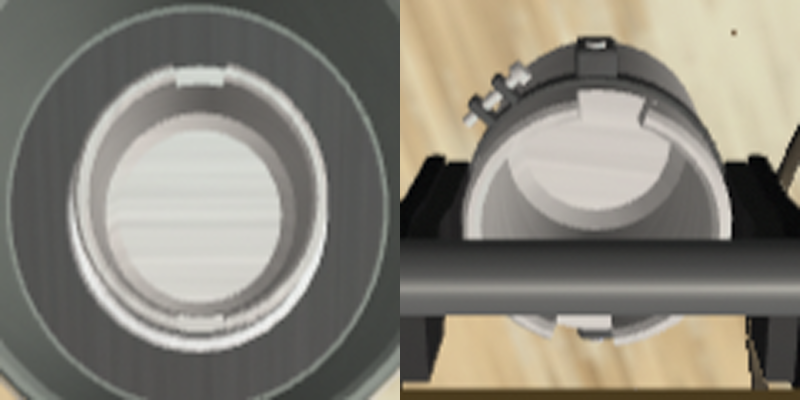

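The large pot's notches (201,75) and (202,322) and the held pot's ears (597,45) and (595,333) both lie along the tool x axis. I'll bring it over and lower it.

Request:
{"op": "play_rows", "data": {
  "commands": [
    [[0.8,0,0],[0,0,0]],
    [[0.8,0,0],[0,0,0]],
    [[0.8,0,0],[0,0,0]],
    [[0.8,-0.02,0],[0,0,0]],
    [[0.8,0,0],[0,0,0]],
    [[0,0,0.6],[0,0,0]],
    [[0,0,0.6],[0,0,0]],
    [[0,0,0.4],[0,0,0]],
    [[0,0,0],[0,0,0]],
    [[0,0,0],[0,0,0]]
  ]
}}

```text
time: 15.38
tcp_pos: [0.571, 0.0904, 0.3078]
tool_rot: [[0.3, 0.954, -0.001], [0.954, -0.3, -0.0], [-0.001, -0.001, -1.0]]
ft_force: [0.3, 1.3, -1.5]
finger_gap: 0.626
finger_force: 25.0
```

```bash
python3 - <<'E'
from ring import *
from rig import bot
w=save(bot,"w8"); o=bot.observe()
print(o["time"],o["ft_force"],go(o,[.5712,.0907,.0934],1.265))
E
```

```text
15.4333 [ 0.2326  0.4048 -1.9693] (array([0.5714, 0.0905, 0.1446]), array([ 0.0039, -0.0106,  2.0469]), array([ 0.0026, -0.0008,  0.0163]))
```

Excellent alignment. I'll lower it slowly past the rim (the foot enters at grasp z 0.131).

Request:
{"op": "play_rows", "data": {
  "commands": [
    [[0,0,0.2],[0,0,0]],
    [[0,0,0.2],[0,0,0]],
    [[0,0,0.15],[0,0,0]],
    [[0,0,0.15],[0,0,0]],
    [[0,0,0],[0,0,0]]
  ]
}}

```text
time: 15.85
tcp_pos: [0.5709, 0.0906, 0.2898]
tool_rot: [[0.299, 0.954, -0.001], [0.954, -0.299, -0.0], [-0.001, -0.001, -1.0]]
ft_force: [0.6, -0.2, -1.5]
finger_gap: 0.622
finger_force: 25.0
```

Request:
{"op": "play_rows", "data": {
  "commands": [
    [[0,0,0.15],[0,0,0]],
    [[0,0,0.15],[0,0,0]],
    [[0,0,0.15],[0,0,0]],
    [[0,0,0.15],[0,0,0]],
    [[0,0,0.1],[0,0,0]],
    [[0,0,0.1],[0,0,0]],
    [[0,0,0],[0,0,0]]
  ]
}}

```text
time: 16.43
tcp_pos: [0.571, 0.0907, 0.2701]
tool_rot: [[0.299, 0.954, -0.001], [0.954, -0.299, -0.0], [-0.0, -0.001, -1.0]]
ft_force: [-0.5, -0.8, -2.0]
finger_gap: 0.629
finger_force: 25.0
```

Request:
{"op": "play_rows", "data": {
  "commands": [
    [[0,0,0.08],[0,0,0]],
    [[0,0,0.08],[0,0,0]],
    [[0,0,0.08],[0,0,0]],
    [[0,0,0],[0,0,0]]
  ]
}}

```text
time: 16.77
tcp_pos: [0.5711, 0.0907, 0.2643]
tool_rot: [[0.299, 0.954, -0.001], [0.954, -0.299, -0.0], [-0.0, -0.001, -1.0]]
ft_force: [-0.2, -0.4, -2.2]
finger_gap: 0.63
finger_force: 25.0
```

Request:
{"op": "play_rows", "data": {
  "commands": [
    [[0,0,0.08],[0,0,0]],
    [[0,0,0.08],[0,0,0]],
    [[0,0,0.08],[0,0,0]],
    [[0,0,0.04],[0,0,0]],
    [[0,0,0],[0,0,0]]
  ]
}}

```text
time: 17.18
tcp_pos: [0.5712, 0.0908, 0.2576]
tool_rot: [[0.299, 0.954, -0.0], [0.954, -0.299, -0.0], [-0.0, -0.0, -1.0]]
ft_force: [-0.3, -0.2, -2.1]
finger_gap: 0.624
finger_force: 25.0
```

Request:
{"op": "play_rows", "data": {
  "commands": [
    [[0,0,0.03],[0,0,0]],
    [[0,0,0],[0,0,0]]
  ]
}}

```text
time: 17.35
tcp_pos: [0.5713, 0.0909, 0.2574]
tool_rot: [[0.299, 0.954, 0.0], [0.954, -0.299, -0.0], [-0.0, 0.0, -1.0]]
ft_force: [-1.4, -0.5, 1.6]
finger_gap: 0.625
finger_force: 25.0
```

Request:
{"op": "play_rows", "data": {
  "commands": [
    [[0,0,0],[0,0,0]],
    [[0,0,0],[0,0,0]],
    [[0,0,0],[0,0,0]],
    [[0,0,0],[0,0,0]],
    [[0,0,-0.1],[0,0,0]],
    [[0,0,-0.3],[0,0,0]],
    [[0,0,-0.7],[0,0,0]],
    [[0,0,-0.9],[0,0,0]],
    [[0,0,-0.9],[0,0,0]],
    [[0,0,-0.9],[0,0,0]]
  ],
  "jaw": 0.8
}}

```text
time: 18.18
tcp_pos: [0.5711, 0.091, 0.3536]
tool_rot: [[0.298, 0.954, 0.0], [0.954, -0.298, 0.0], [0.0, 0.0, -1.0]]
ft_force: [0.1, 0.7, 0.0]
finger_gap: 0.8
finger_force: 0.0
```

```bash
python3 - <<'E'
from ring import *
from rig import bot
w=save(bot,"w9"); o=bot.observe(); print(o["time"],o["ft_force"],o["tcp_pos"],o["finger_gap"])
r=np.arange(20,34,1)/1000; print((r*1000).astype(int))
prof(w,(.5713,.0909),.089,r,1.265+np.array([-2.5,-2,-1.57,-1.1,-.8,-.5,.5,.8,1.1,1.57,2,2.5]))
E
```

```text
18.2333 [1.9731 2.6163 2.5895] [0.5725 0.0917 0.3585] 0.7943638548129959
[20 21 22 23 24 25 26 27 28 29 30 31 32 33]
-1.24 [269 216] [ 80  82  88 100 120 152 166 154 122  93  93  93  78  63]
-0.74 [276 209] [ 89  91  96 110 140 179 195 183 144  97  78  78  78  78]
-0.31 [278 200] [ 92  93  97 117 150 197 192 170 177 182 131  86  80  78]
0.16 [276 190] [114 104 102 125 164 188 175 124  96 132 173 192 208 216]
0.46 [272 185] [186 157 124 138 171 185 168 134  91  93 133 172 186 165]
0.76 [267 181] [193 190 183 171 172 177 159 130 102  82  82 130 171 178]
1.76 [245 181] [193 196 196 193 190 187 171 135 100  81  74  93 158 184]
2.06 [240 185] [191 191 190 190 193 191 180 142 106  85  76  81  80 100]
2.37 [236 190] [189 190 190 181 167 186 187 158 114 103 144 186 157 155]
2.83 [234 200] [137 140 142 145 147 180 190 179 146 158 148 106  82  77]
3.26 [236 208] [125 127 129 132 141 164 180 176 147 110  81  76  76  76]
3.76 [243 216] [ 98 100 101 107 124 150 170 171 152 118  88  90  95  89]
```

Request:
{"op": "play_rows", "data": {
  "commands": [
    [[-0.97,0.55,-0.3],[0,0,0]],
    [[-0.97,0.55,0],[0,0,0]],
    [[-0.97,0.55,0],[0,0,0]],
    [[-0.97,0.55,0],[0,0,0]],
    [[-0.97,0.55,0],[0,0,0]],
    [[-0.97,0.55,0],[0,0,0]],
    [[-0.97,0.55,0],[0,0,0]],
    [[-0.97,0.55,0],[0,0,0]],
    [[-0.97,0.55,0],[0,0,0]],
    [[-0.97,0.55,0],[0,0,0]]
  ]
}}

```text
time: 19.07
tcp_pos: [0.6302, -0.1831, 0.3601]
tool_rot: [[0.299, 0.954, 0.001], [0.954, -0.299, -0.0], [-0.0, 0.001, -1.0]]
ft_force: [-0.1, 0.3, 0.1]
finger_gap: 0.802
finger_force: 0.0
```

Request:
{"op": "play_rows", "data": {
  "commands": [
    [[-0.96,0.6,0],[0,0,0]],
    [[0,0,0.4],[0,0,-0.95]],
    [[0,0,0.4],[0,0,-0.95]],
    [[0,0,0.4],[0,0,-0.95]],
    [[0,0,0.4],[0,0,-0.95]],
    [[0,0,0.4],[0,0,-0.95]],
    [[0,0,0.4],[0,0,-0.95]],
    [[0,0,0.4],[0,0,-0.95]],
    [[0,0,0.2],[0,0,-0.95]],
    [[0,0,0],[0,0,-0.95]]
  ]
}}

```text
time: 19.9
tcp_pos: [0.6367, -0.2092, 0.2833]
tool_rot: [[-0.375, 0.927, -0.002], [0.927, 0.375, 0.001], [0.001, -0.002, -1.0]]
ft_force: [0.3, -0.4, 0.1]
finger_gap: 0.799
finger_force: 0.0
```

Request:
{"op": "play_rows", "data": {
  "commands": [
    [[0,0,0],[0,0,-0.95]],
    [[0,0,0],[0,0,0]],
    [[0,0,0],[0,0,0]]
  ]
}}

```text
time: 20.15
tcp_pos: [0.6372, -0.2092, 0.2849]
tool_rot: [[-0.439, 0.899, 0.001], [0.899, 0.439, 0.0], [-0.0, 0.001, -1.0]]
ft_force: [0.1, -0.0, 0.8]
finger_gap: 0.802
finger_force: 0.0
```

```bash
python3 - <<'E'
from ring import *
from rig import bot
w=save(bot,"w10"); o=bot.observe(); print(o["time"],go(o,[.628,-.191,.125],2.03))
q=proj(w,[[.628,-.191,.054]]).astype(int)[0];print(q)
m9=dict(np.load("w9.npz")); q9=proj(m9,[[.5713,.0909,.089]]).astype(int)[0]; print(q9)
im=w["color"][:,:,::-1]; x0=q[0]-60;y0=q[1]-60
a=cv2.resize(im[y0:y0+120,x0:x0+120],(400,400),interpolation=cv2.INTER_CUBIC)
b=cv2.resize(m9["color"][q9[1]-60:q9[1]+60,q9[0]-60:q9[0]+60,::-1],(400,400),interpolation=cv2.INTER_CUBIC)
cv2.imwrite("pics/z10.png",np.hstack([a,b]))
E
```

```text
20.2 (array([ 0.6373, -0.2092,  0.1209]), array([ 0.8184, -0.0131, -0.165 ]), array([ 0.0046,  0.0039, -0.0613]))
[255 187]
[256 200]
```

View pics/z10.png

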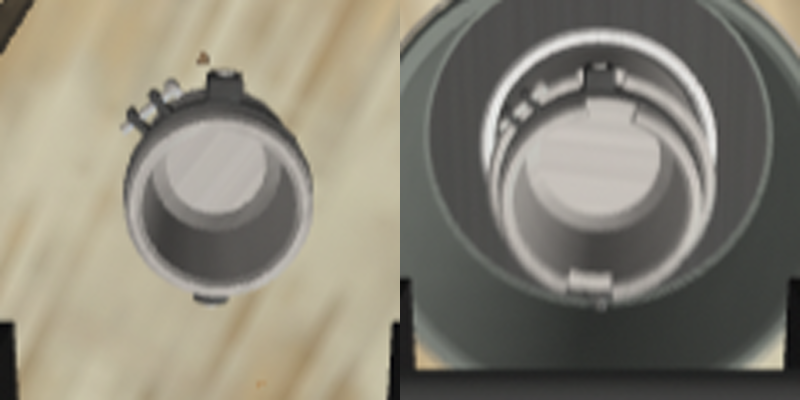

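Left: the small pot, rim centre about (219,207), ears at (225,85) and (211,299). Right: the middle pot is seated with its ear in the notch (600,75), and its own notches are at (612,106) and (590,288). That uses up the picture views, so the rest is by numbers.

```bash
python3 - <<'E'
from ring import *
w=dict(np.load("w10.npz")); m=dict(np.load("w9.npz"))
f=lambda l,a,b:[(a+u/3.333,b+v/3.333) for u,v in l]
E=ray(w,f([(225.5,85),(211,299)],195,127),.037); d=E[0]-E[1]; print("ears",E,E.mean(0),np.linalg.norm(d),np.arctan2(d[1],d[0]))
L=ray(w,f([(127,207),(312,207),(219,118),(219,296)],195,127),.054); print(L,np.linalg.norm(L[0]-L[1]),np.linalg.norm(L[2]-L[3]))
c=(L.mean(0)); 
N=ray(m,f([(212,106),(190,288)],196,140),.089); d=N[0]-N[1]; print("notches",N,N.mean(0),np.linalg.norm(d),np.arctan2(d[1],d[0]))
r=np.arange(14,28,1)/1000; print((r*1000).astype(int))
print(c); prof(w,c,.054,r,2.03+np.array([-2.5,-2,-1.57,-1.1,-.8,-.5,.5,.8,1.1,1.57,2,2.5]))
E
```

```text
ears [[ 0.6224 -0.1657  0.037 ]
 [ 0.6436 -0.2166  0.037 ]] [ 0.633  -0.1912  0.037 ] 0.055121628150552396 1.9639971451707183
[[ 0.6131 -0.1993  0.054 ]
 [ 0.6517 -0.1805  0.054 ]
 [ 0.6231 -0.1713  0.054 ]
 [ 0.642  -0.2096  0.054 ]] 0.04296835850519869 0.04272061320820755
notches [[0.5817 0.1151 0.089 ]
 [0.5606 0.0676 0.089 ]] [0.5711 0.0914 0.089 ] 0.051989503139265744 1.1530837217634597
[14 15 16 17 18 19 20 21 22 23 24 25 26 27]
[ 0.6325 -0.1902  0.054 ]
-0.47 [271 203] [ 86  86  87  93 112 152 183 180 178 178 178 175 173 173]
0.03 [277 196] [ 90  90  90  99 119 166 182 178 186 186 185 185 185 185]
0.46 [278 189] [ 92  92  92 100 135 160 169 156 183 182 185 186 187 188]
0.93 [277 181] [123 115  94  97 136 162 172 135 109 151 174 174 174 173]
1.23 [273 177] [166 136 135 138 149 167 173 138  95  77 136 179 178 178]
1.53 [269 173] [182 182 182 182 177 173 174 135  95  69  62  81 165 183]
2.53 [251 173] [177 177 178 179 180 182 180 153 105  90  79  69  71  71]
2.83 [247 177] [177 179 179 176 166 175 176 161 116  92  73 117 150 154]
3.13 [244 181] [145 146 148 150 125 164 173 152 116  83 142 181 183 185]
3.60 [242 189] [ 72  77  85  93 112 148 176 169 146 174 179 177 176 174]
4.03 [244 196] [ 62  62  65  70  93 140 168 160 163 180 182 181 181 182]
4.53 [250 203] [ 68  66  66  72 105 136 169 170 174 179 179 180 179 180]
```

Request:
{"op": "play_rows", "data": {
  "commands": [
    [[0,0,0],[0,0,0.76]],
    [[0.38,0.06,0],[0,0,0]],
    [[0.39,0.05,0],[0,0,0]],
    [[0,0,0],[0,0,0]],
    [[0,0,0],[0,0,0]]
  ]
}}

```text
time: 20.62
tcp_pos: [0.6323, -0.1885, 0.2849]
tool_rot: [[-0.388, 0.921, 0.0], [0.921, 0.388, -0.0], [-0.0, 0.0, -1.0]]
ft_force: [0.4, -0.1, 0.5]
finger_gap: 0.802
finger_force: 0.0
```

```bash
python3 - <<'E'
from ring import *
from rig import bot
w=save(bot,"w11"); o=bot.observe(); print(o["time"],go(o,[.6325,-.1902,.0595],1.964))
r=np.arange(14,28,1)/1000; print((r*1000).astype(int))
prof(w,(.6325,-.1902),.054,r,1.964+np.array([-2.5,-2,-1.57,-1.1,-.8,.8,1.1,1.57,2,2.5]))
# ear lateral profiles: outer ear faces at z .038, r 27, across
g=cv2.cvtColor(w["color"],cv2.COLOR_RGB2GRAY).astype(np.float32)
t=np.arange(-9,10)/1000; a=1.964
print((t*1000).astype(int))
for rr,z in ((.027,.036),(.029,.033),(-.027,.040),(-.028,.038)):
    P=np.c_[.6325+rr*np.cos(a)+t*np.sin(a),-.1902+rr*np.sin(a)-t*np.cos(a),0*t+z]; q=proj(w,P).astype(np.float32)
    print(rr,cv2.remap(g,q[None,:,0],q[None,:,1],cv2.INTER_LINEAR)[0].astype(int))
E
```

```text
20.6667 (array([ 0.6323, -0.1896,  0.1208]), array([-0.0244, -0.0028,  2.4506]), array([0.0005, 0.0077, 0.0545]))
[14 15 16 17 18 19 20 21 22 23 24 25 26 27]
-0.54 [265 228] [ 84  84  84  92 108 145 176 176 173 176 176 175 174 173]
-0.04 [270 221] [ 86  87  88  95 118 159 177 175 178 177 176 178 180 181]
0.39 [272 214] [ 89  89  90 102 127 165 164 164 182 184 184 183 184 183]
0.86 [270 207] [103  94  91 102 137 166 161 130  91 136 182 181 178 175]
1.16 [267 203] [143 123 122 128 150 171 158 127  88  71  87 155 177 177]
2.76 [242 203] [171 166 159 153 157 171 171 144 108  91  78  68  88  94]
3.06 [239 207] [132 129 109  98 113 158 171 151 113  81 113 174 178 180]
3.53 [237 214] [ 73  80  87  95 112 151 171 165 143 172 178 176 174 173]
3.96 [239 221] [ 61  63  68  73  95 133 156 165 154 176 178 179 179 179]
4.46 [244 227] [ 65  64  63  65  94 125 156 170 170 176 177 177 177 177]
[-9 -8 -7 -6 -5 -4 -3 -2 -1  0  1  2  3  4  5  6  7  8  9]
0.027 [167 147 117  99  66  55  60  62  63  64  63  63  60  69  91 117 143 166
 178]
0.029 [182 184 187 188 143  67  65  95 110 116  93  58  77 163 182 183 183 183
 179]
-0.027 [174 174 173 172 168 160 162 165 166 168 168 169 169 173 173 168 165 158
 150]
-0.028 [174 174 173 172 168 160 163 166 167 168 169 169 169 172 173 168 164 158
 149]
```

Request:
{"op": "play_rows", "data": {
  "commands": [
    [[-0.02,0,0.6],[0,0,0]],
    [[0,0,0.7],[0,0,0]],
    [[0,0,0.6],[0,0,0]],
    [[0,0,0.4],[0,0,0]],
    [[0,0,0.15],[0,0,0]],
    [[0,0,0],[0,0,0]]
  ]
}}

```text
time: 21.17
tcp_pos: [0.6319, -0.1908, 0.2214]
tool_rot: [[-0.386, 0.923, -0.003], [0.923, 0.386, 0.001], [0.002, -0.002, -1.0]]
ft_force: [-0.5, -0.9, 0.0]
finger_gap: 0.805
finger_force: 0.0
```

Request:
{"op": "play_rows", "data": {
  "commands": [
    [[0,0,0],[0,0,0]],
    [[0,0,0],[0,0,0]],
    [[0,0,0],[0,0,0]],
    [[0,0,0],[0,0,0]],
    [[0,0,0],[0,0,0]],
    [[0,0,0],[0,0,0]],
    [[0,0,0],[0,0,0]]
  ],
  "jaw": 0.4,
  "newtons": 25
}}

```text
time: 21.75
tcp_pos: [0.6326, -0.1908, 0.2238]
tool_rot: [[-0.385, 0.923, 0.001], [0.923, 0.385, -0.001], [-0.001, 0.0, -1.0]]
ft_force: [0.0, -0.2, 2.3]
finger_gap: 0.5
finger_force: 25.0
```

Request:
{"op": "play_rows", "data": {
  "commands": [
    [[0,0,-0.3],[0,0,0]],
    [[0,0,-0.9],[0,0,0]],
    [[0,0,-1],[0,0,0]],
    [[0,0,-1],[0,0,0]],
    [[0,0,-1],[0,0,0]],
    [[0.63,-0.05,-0.8],[0,0,0]],
    [[1,-0.1,-0.2],[0,0,0]],
    [[1,-0.1,0],[0,0,0]],
    [[1,-0.1,0],[0,0,0]],
    [[1,-0.1,0],[0,0,0]]
  ]
}}

```text
time: 22.58
tcp_pos: [0.5766, -0.0871, 0.3534]
tool_rot: [[-0.386, 0.923, -0.0], [0.923, 0.386, -0.0], [-0.0, -0.0, -1.0]]
ft_force: [1.1, 0.2, -1.3]
finger_gap: 0.502
finger_force: 25.0
```

Request:
{"op": "play_rows", "data": {
  "commands": [
    [[1,-0.1,0],[0,0,0]],
    [[1,-0.1,0],[0,0,0]],
    [[1,-0.1,0],[0,0,0]],
    [[1,-0.1,0],[0,0,0]],
    [[0,0,0],[0,0,0.9]],
    [[0,0,0],[0,0,1]],
    [[0,0,0],[0,0,1]],
    [[0,0,0],[0,0,1]],
    [[0,0,0],[0,0,1]],
    [[0,0,0],[0,0,1]]
  ]
}}

```text
time: 23.42
tcp_pos: [0.5293, 0.0004, 0.3533]
tool_rot: [[0.08, 0.997, -0.0], [0.997, -0.08, -0.0], [-0.0, -0.0, -1.0]]
ft_force: [-0.3, 0.6, -1.5]
finger_gap: 0.5
finger_force: 25.0
```

Request:
{"op": "play_rows", "data": {
  "commands": [
    [[0,0,0],[0,0,1]],
    [[0,0,0],[0,0,1]],
    [[0,0,0],[0,0,1]],
    [[0,0,0],[0,0,1]],
    [[0,0,0],[0,0,0.36]],
    [[0,0,0],[0,0,0]],
    [[0,0,0],[0,0,0]]
  ]
}}

```text
time: 24.0
tcp_pos: [0.5294, 0.0004, 0.3533]
tool_rot: [[0.411, 0.912, -0.0], [0.912, -0.411, -0.0], [-0.0, -0.0, -1.0]]
ft_force: [0.1, -0.2, -1.5]
finger_gap: 0.497
finger_force: 25.0
```

```bash
cat >> ring.py <<'E'
def lat(w,c,a,rr,z,t):
    g=cv2.cvtColor(w["color"],cv2.COLOR_RGB2GRAY).astype(np.float32)
    P=np.c_[c[0]+rr*np.cos(a)+t*np.sin(a),c[1]+rr*np.sin(a)-t*np.cos(a),0*t+z]; q=proj(w,P).astype(np.float32)
    print(rr,z,cv2.remap(g,q[None,:,0],q[None,:,1],cv2.INTER_LINEAR)[0].astype(int))
E
python3 - <<'E'
from ring import *
from rig import bot
w=save(bot,"w12"); o=bot.observe(); C=(.5711,.0911); T=1.145
g,a,b=go(o,[*C,.19],T); print(o["time"],o["finger_gap"],g,a,b)
r=np.arange(18,33,1)/1000; print((r*1000).astype(int))
print("middle"); prof(w,C,.089,r,T+np.array([-2.5,-2,-1.57,-1.1,-.8,-.5,.5,.8,1.1,1.57,2,2.5]))
t=np.arange(-11,12)/1000; print("notch lat",(t*1000).astype(int))
for rr in (.0245,.0255,.0265,-.0235,-.0245,-.0255): lat(w,C,T,rr,.089,t)
r=np.arange(14,28,1)/1000;print((r*1000).astype(int),"held"); prof(w,g,g[2]-.0058,r,T+np.array([-2.5,-2.2,-.9,-.6,.6,.9,2.2,2.5]))
for rr,z in ((.027,.036),(.029,.033),(.029,.030)): lat(w,g,T,rr,g[2]-.0598+z,t)
E
```

```text
24.05 0.5006567700868392 [0.5295 0.0003 0.1893] [ 3.9971  0.0245 -0.03  ] [-0.0013  0.0033  0.0255]
[18 19 20 21 22 23 24 25 26 27 28 29 30 31 32]
middle
-1.35 [270 100] [203 145 127 125 112 119 161 209 202 126  99 138 201 206 191]
-0.85 [277  92] [122 121 110 100 100 117 157 214 206 146 134 188 210 225 161]
-0.43 [279  82] [120 102 101 101 104 128 165 218 206 154 210 213 151  89  88]
0.04 [277  71] [106 106 105 105 109 126 162 213 210 211 206 158  89  89  89]
0.34 [273  65] [106 106 106 105 108 127 156 206 205 204 190 112  91  90  88]
0.65 [268  61] [103 103 103 102 105 128 161 196 196 179 149  94  89  89  88]
1.65 [246  60] [119 120 123 124 125 126 172 201 211 168 129  97  86  86  86]
1.95 [241  65] [141 139 141 143 145 145 168 205 214 169 108  92 103  99  88]
2.25 [237  71] [187 158 156 157 156 159 173 204 207 167 144 123 173 207 134]
2.71 [235  82] [217 217 196 168 165 164 173 206 211 172 160 197 163 159 120]
3.15 [237  91] [209 207 207 207 177 157 171 199 201 161 137 189 192 163 220]
3.65 [244 100] [216 214 201 189 187 173 166 192 201 163 117 158 197 194 143]
notch lat [-11 -10 
[... 1032 characters left out ...]
27 129 146 190 202 181 150 133 115  77 114 202]
1.75 [243 228] [211 211 210 204 204 205 206 189 135 112  85  86  85  52]
2.04 [238 232] [196 194 191 186 169 171 203 203 143 115  94  87 141 203]
3.35 [238 259] [ 76  80  84  89  96 110 123 136 148 152 144 129 119 112]
3.65 [243 263] [112 130 147 153 136 120 111 106 103 101  96 161 199 201]
0.027 0.165475569505507 [ 99  83  79  77  76  66  60  78  79  79  80  80  82  83  86  92  99 107
 113 118 151 192 212]
0.029 0.16247556950550698 [173 185 195 183 170 136  44  36  72  98 114 118  79  41  92 167 180 198
 204 207 209 210 212]
0.029 0.15947556950550698 [178 190 197 197 194 181  86  36  42  52  53  49  46  48 140 194 197 201
 205 207 208 210 212]
```

Request:
{"op": "play_rows", "data": {
  "commands": [
    [[0,0,0],[0,0,0.4]],
    [[0.8,-0.04,0],[0,0,0]],
    [[0.8,-0.04,0],[0,0,0]],
    [[0.8,-0.04,0],[0,0,0]],
    [[0.8,0,0],[0,0,0]],
    [[0.77,0,0.2],[0,0,0]],
    [[0,0,0.6],[0,0,0]],
    [[0,0,0.5],[0,0,0]],
    [[0,0,0],[0,0,0]],
    [[0,0,0],[0,0,0]]
  ]
}}

```text
time: 24.88
tcp_pos: [0.5703, 0.0895, 0.3197]
tool_rot: [[0.442, 0.897, -0.003], [0.897, -0.442, -0.001], [-0.002, -0.002, -1.0]]
ft_force: [0.3, 0.1, -1.7]
finger_gap: 0.5
finger_force: 25.0
```

```bash
python3 - <<'E'
from ring import *
from rig import bot
w=save(bot,"w13"); o=bot.observe(); C=(.5708,.0912); T=1.115
g,a,b=go(o,[.5706,.0908,.1148],T); print(o["time"],o["ft_force"],g,a,b)
# held pot rim bottom/top
r=np.arange(14,28,1)/1000;print((r*1000).astype(int)); prof(w,g,g[2]-.0058,r,T+np.array([-2.5,-.6,.6,2.5]))
E
```

```text
24.9333 [ 0.7587  0.0873 -1.1665] [0.5705 0.0895 0.1566] [ 0.0503 -0.021   1.671 ] [-0.0053  0.0112 -0.0284]
[14 15 16 17 18 19 20 21 22 23 24 25 26 27]
-1.39 [272 264] [113 130 145 144 126 113 104 100  97  94  96 167 197 194]
0.52 [271 228] [123 122 121 124 147 192 182 166 129 128  88  70 117 100]
1.71 [244 228] [200 200 201 195 193 194 195 190 132 113  79  80  82  54]
3.62 [243 264] [111 128 143 142 125 112 104  99  97  95  93 136 165 177]
```

Request:
{"op": "play_rows", "data": {
  "commands": [
    [[0.05,-0.02,0.15],[0,0,0]],
    [[0,0,0.15],[0,0,0]],
    [[0,0,0.15],[0,0,0]],
    [[0,0,0.1],[0,0,0]],
    [[0,0,0],[0,0,0]]
  ]
}}

```text
time: 25.35
tcp_pos: [0.5706, 0.0916, 0.3063]
tool_rot: [[0.441, 0.897, -0.001], [0.897, -0.441, -0.0], [-0.001, -0.001, -1.0]]
ft_force: [0.5, 0.6, -2.3]
finger_gap: 0.501
finger_force: 25.0
```

Request:
{"op": "play_rows", "data": {
  "commands": [
    [[0,0,0.1],[0,0,0]],
    [[0,0,0.1],[0,0,0]],
    [[0,0,0],[0,0,0]]
  ]
}}

```text
time: 25.6
tcp_pos: [0.5707, 0.0918, 0.3015]
tool_rot: [[0.441, 0.897, -0.001], [0.897, -0.441, -0.0], [-0.0, -0.0, -1.0]]
ft_force: [0.9, -1.0, -2.0]
finger_gap: 0.496
finger_force: 25.0
```

Request:
{"op": "play_rows", "data": {
  "commands": [
    [[-0.03,0,0.1],[0,0,0]],
    [[0,0,0.12],[0,0,0]],
    [[0,0,0.12],[0,0,0]],
    [[0,0,0.12],[0,0,0]],
    [[0,0,0],[0,0,0]]
  ]
}}

```text
time: 26.02
tcp_pos: [0.5703, 0.0911, 0.2896]
tool_rot: [[0.441, 0.897, -0.001], [0.897, -0.441, -0.0], [-0.001, -0.001, -1.0]]
ft_force: [-0.7, -0.5, -2.1]
finger_gap: 0.501
finger_force: 25.0
```

Request:
{"op": "play_rows", "data": {
  "commands": [
    [[0,0,0.08],[0,0,0]],
    [[0,0,0.06],[0,0,0]],
    [[0,0,0],[0,0,0]]
  ]
}}

```text
time: 26.27
tcp_pos: [0.5704, 0.0912, 0.2867]
tool_rot: [[0.441, 0.897, -0.0], [0.897, -0.441, -0.0], [-0.0, -0.0, -1.0]]
ft_force: [0.2, -1.0, -2.8]
finger_gap: 0.501
finger_force: 25.0
```

Request:
{"op": "play_rows", "data": {
  "commands": [
    [[0,0,0.06],[0,0,0]],
    [[0,0,0.04],[0,0,0]],
    [[0,0,0],[0,0,0]]
  ]
}}

```text
time: 26.52
tcp_pos: [0.5705, 0.0911, 0.2843]
tool_rot: [[0.441, 0.897, -0.0], [0.897, -0.441, -0.0], [-0.0, -0.0, -1.0]]
ft_force: [0.4, 0.0, -2.0]
finger_gap: 0.497
finger_force: 25.0
```

Request:
{"op": "play_rows", "data": {
  "commands": [
    [[0,0,0.06],[0,0,0]],
    [[0,0,0],[0,0,0]]
  ]
}}

```text
time: 26.68
tcp_pos: [0.5705, 0.0911, 0.2828]
tool_rot: [[0.441, 0.897, -0.0], [0.897, -0.441, -0.0], [-0.0, -0.0, -1.0]]
ft_force: [0.4, -0.3, -1.0]
finger_gap: 0.501
finger_force: 25.0
```

Dropping into the notches with no force. Down to home (TCP 0.2788).

Request:
{"op": "play_rows", "data": {
  "commands": [
    [[0,0,0.06],[0,0,0]],
    [[0,0,0.05],[0,0,0]],
    [[0,0,0.04],[0,0,0]],
    [[0,0,0],[0,0,0]]
  ]
}}

```text
time: 27.02
tcp_pos: [0.5704, 0.0912, 0.2789]
tool_rot: [[0.441, 0.897, -0.0], [0.897, -0.441, -0.0], [-0.0, -0.0, -1.0]]
ft_force: [0.1, -0.7, -1.0]
finger_gap: 0.499
finger_force: 25.0
```

Request:
{"op": "play_rows", "data": {
  "commands": [
    [[0,0,0.03],[0,0,0]],
    [[0,0,0],[0,0,0]]
  ]
}}

```text
time: 27.18
tcp_pos: [0.5707, 0.0912, 0.2787]
tool_rot: [[0.441, 0.897, 0.0], [0.897, -0.441, -0.0], [-0.0, 0.001, -1.0]]
ft_force: [0.1, -0.1, -0.7]
finger_gap: 0.501
finger_force: 25.0
```

Request:
{"op": "play_rows", "data": {
  "commands": [
    [[0,0,0.02],[0,0,0]],
    [[0,0,0],[0,0,0]]
  ]
}}

```text
time: 27.35
tcp_pos: [0.5708, 0.0912, 0.2786]
tool_rot: [[0.441, 0.897, 0.001], [0.897, -0.441, -0.0], [0.0, 0.001, -1.0]]
ft_force: [-0.9, -1.8, 1.6]
finger_gap: 0.5
finger_force: 25.0
```

Request:
{"op": "play_rows", "data": {
  "commands": [
    [[0,0,0],[0,0,0]],
    [[0,0,0],[0,0,0]],
    [[0,0,0],[0,0,0]],
    [[0,0,0],[0,0,0]],
    [[0,0,-0.1],[0,0,0]],
    [[0,0,-0.3],[0,0,0]],
    [[0,0,-0.7],[0,0,0]],
    [[0,0,-1],[0,0,0]],
    [[0,0,-1],[0,0,0]],
    [[0,0,-1],[0,0,0]]
  ],
  "jaw": 0.7
}}

```text
time: 28.18
tcp_pos: [0.5703, 0.0914, 0.3821]
tool_rot: [[0.441, 0.898, 0.0], [0.898, -0.441, 0.0], [0.0, 0.0, -1.0]]
ft_force: [1.2, -0.4, -0.0]
finger_gap: 0.701
finger_force: 0.0
```

Request:
{"op": "play_rows", "data": {
  "commands": [
    [[0,0,-1],[0,0,0]],
    [[0,0,-1],[0,0,0]],
    [[0,0,-1],[0,0,0]],
    [[0,0,-1],[0,0,0]],
    [[0,0,0],[0,0,0]],
    [[0,0,0],[0,0,0]]
  ]
}}

```text
time: 28.68
tcp_pos: [0.5706, 0.0918, 0.4825]
tool_rot: [[0.441, 0.898, 0.004], [0.898, -0.441, 0.0], [0.002, 0.003, -1.0]]
ft_force: [-0.6, -0.1, -0.1]
finger_gap: 0.702
finger_force: 0.0
```

```bash
python3 - <<'E'
from ring import *
from rig import bot
w=save(bot,"w14"); o=bot.observe(); s=dict(np.load("top0.npz")); sc=dict(np.load("scene0.npz"))
def tri(*a):
    A=[];B=[]
    for S,uv in a:
        e=S["eye"]; d=ray(S,uv,0)[0]-e; d/=np.linalg.norm(d); P=np.eye(3)-np.outer(d,d); A.append(P);B.append(P@e)
    x=np.linalg.solve(sum(A),sum(B)); return x,[round(float(np.linalg.norm(P@x-q)),4) for P,q in zip(A,B)]
f=lambda u,v:(u/1.5,v/1.5)
print("cab",tri((s,f(303,122)),(sc,f(237,183))),tri((s,f(90,122)),(sc,f(85,265))))
# small pot rim & seat check: rim at .109
C=(.5707,.0911);r=np.arange(14,28,1)/1000; print((r*1000).astype(int),o["time"],o["tcp_pos"],o["ft_force"])
prof(w,C,.109,r,1.115+np.array([-2.5,-2,-1.57,-.8,.8,1.57,2,2.5]))
# bar end points by colour: reddish brown in top & scene
for S,n,b in ((s,"top",(95,130,112,175)),(sc,"scene",(105,170,135,215))):
    hsv=cv2.cvtColor(S["color"],cv2.COLOR_RGB2HSV); x0,y0,x1,y1=b
    m=np.zeros(hsv.shape[:2],np.uint8); h=hsv[y0:y1,x0:x1]
    m[y0:y1,x0:x1]=((h[...,0]<12)&(h[...,1]>110)&(h[...,2]<150))
    n_,_,st,ce=cv2.connectedComponentsWithStats(m); k=1+np.argmax(st[1:,4]); ys,xs=np.nonzero(_==k)
    print(n,st[k],ce[k],cv2.minAreaRect(np.c_[xs,ys].astype(np.float32)))
E
```

```text
cab (array([0.759 , 0.0314, 0.2622]), [0.003, 0.003]) (array([0.7653, 0.3225, 0.2422]), [0.0129, 0.0129])
[14 15 16 17 18 19 20 21 22 23 24 25 26 27] 28.7333 [0.5704 0.0914 0.4809] [-0.3378  0.1666 -0.8633]
-1.39 [262 185] [ 80  82  91 119 159 193 199 195 178 140  91  81  81  81]
-0.89 [265 180] [ 90  92 100 122 159 199 194 191 196 204 199 166 109  86]
-0.46 [266 176] [ 95  96 102 123 162 186 181 136 158 186 191 167 168 184]
0.31 [263 168] [187 169 141 132 154 181 191 168 129 106 122 152 181 190]
1.92 [247 168] [198 200 200 200 200 199 195 184 150 114  90  78 101 106]
2.69 [244 176] [179 166 154 153 159 175 205 200 162 147 173 163 170 170]
3.12 [245 180] [133 136 138 141 151 176 190 185 161 154 150 142 111  89]
3.62 [249 185] [110 112 114 121 143 169 182 178 154 125  98  85  81  81]
top [ 96 140  13  27 126] [101.7698 153.5317] ((101.85000610351562, 153.45001220703125), (4.427187919616699, 27.51181411743164), 18.43494987487793)
scene [114 182  13  17  84] [119.631  189.3929] ((119.83438110351562, 189.363037109375), (17.557912826538086, 5.267373561859131), 61.38954162597656)
```

Request:
{"op": "play_rows", "data": {
  "commands": [
    [[0.9,-0.15,0],[0,0,0]],
    [[0.9,-0.15,0],[0,0,0]],
    [[0.9,-0.15,0],[0,0,0]],
    [[0.9,-0.15,0],[0,0,0]],
    [[0.9,-0.15,0],[0,0,0]],
    [[0.9,-0.15,0],[0,0,0]],
    [[0.98,-0.12,0],[0,0,-0.7]],
    [[0,0,0],[0,0,-1]],
    [[0,0,0],[0,0,-1]],
    [[0,0,0],[0,0,-1]]
  ],
  "jaw": 0.4
}}

```text
time: 29.57
tcp_pos: [0.6177, 0.2464, 0.4784]
tool_rot: [[0.154, 0.988, -0.003], [0.988, -0.154, -0.001], [-0.001, -0.003, -1.0]]
ft_force: [-0.0, -0.4, -0.1]
finger_gap: 0.399
finger_force: 0.0
```

Request:
{"op": "play_rows", "data": {
  "commands": [
    [[0,0,0],[0,0,-1]],
    [[0,0,0],[0,0,-1]],
    [[0,0,0],[0,0,-1]],
    [[0,0,0],[0,0,-1]],
    [[0,0,0],[0,0,-1]],
    [[0,0,0],[0,0,-1]],
    [[0,0,0],[0,0,-1]],
    [[0,0,0],[0,0,-1]],
    [[0,0,0],[0,0,-1]],
    [[0,0,0],[0,0,-1]]
  ]
}}

```text
time: 30.4
tcp_pos: [0.6179, 0.2454, 0.4787]
tool_rot: [[-0.6, 0.8, -0.002], [0.8, 0.6, -0.001], [0.001, -0.003, -1.0]]
ft_force: [0.7, 0.2, 0.2]
finger_gap: 0.4
finger_force: 0.0
```

Request:
{"op": "play_rows", "data": {
  "commands": [
    [[0,0,0],[0,0,-1]],
    [[0,0,0],[0,0,-1]],
    [[0,0,0],[0,0,-1]],
    [[0,0,0],[0,0,-1]],
    [[0,0,0],[0,0,-1]],
    [[0,0,0],[0,0,-1]],
    [[0,0,0],[0,0,-1]],
    [[0,0,0],[0,0,-1]],
    [[0,0,0],[0,0,0]],
    [[0,0,0],[0,0,0]]
  ]
}}

```text
time: 31.23
tcp_pos: [0.618, 0.2455, 0.4792]
tool_rot: [[-0.957, 0.289, -0.002], [0.289, 0.957, -0.001], [0.002, -0.001, -1.0]]
ft_force: [0.8, 0.5, 0.1]
finger_gap: 0.4
finger_force: 0.0
```

```bash
cat > bar.py <<'E'
from ring import *
def bar(w,b,z,hi=150):
    hsv=cv2.cvtColor(w["color"],cv2.COLOR_RGB2HSV); x0,y0,x1,y1=b
    m=np.zeros(hsv.shape[:2],np.uint8); h=hsv[y0:y1,x0:x1]
    m[y0:y1,x0:x1]=((h[...,0]<14)&(h[...,1]>100)&(h[...,2]<hi))
    m=cv2.morphologyEx(m,cv2.MORPH_OPEN,np.ones((3,3),np.uint8))
    n,l,st,ce=cv2.connectedComponentsWithStats(m)
    out=[]
    for k in 1+np.argsort(-st[1:,4])[:3]:
        ys,xs=np.nonzero(l==k); p=ray(w,np.c_[xs,ys],z)[:,:2]
        (cx,cy),(a,bb),ang=cv2.minAreaRect((p*1000).astype(np.float32))
        d=np.linalg.svd(p-p.mean(0))[2][0]
        out.append((st[k].tolist(),ce[k].round(1).tolist(),(round(cx,1),round(cy,1)),(round(a,1),round(bb,1)),round(float(np.arctan2(d[1],d[0])),3)))
    return out
E
python3 - <<'E'
from bar import *
from rig import bot
w=save(bot,"w15"); o=bot.observe()
print(o["time"],o["qpos"],go(o,[.6178,.2457,.2311],2.85)); print(proj(w,[[.6178,.2457,.2311]]))
for x in bar(w,(150,100,360,250),.2311,190): print(x)
E
```

```text
31.2833 [ 0.3416  0.5971 -1.2165  1.2584  0.5563  1.6408  0.5111] (array([0.6178, 0.2454, 0.3155]), array([-0.0019,  0.0169,  3.3744]), array([-0.0122, -0.0154, -0.0267]))
[[255.06  206.167]]
([249, 172, 15, 68, 899], [255.9, 206.1], (618.5, 246.4), (12.1, 59.9), -0.3)
```

The bar measures 12.1 x 59.9 mm at (0.6185, 0.2464), as it should, and it lies exactly 170 mm from the hinge. I'll descend and grip it loosely.

Request:
{"op": "play_rows", "data": {
  "commands": [
    [[-0.02,0.05,0.6],[0,0,0]],
    [[0,0,0.7],[0,0,0]],
    [[0,0,0.7],[0,0,0]],
    [[0,0,0.6],[0,0,0]],
    [[0,0,0.4],[0,0,0]],
    [[0,0,0.16],[0,0,0]],
    [[0,0,0],[0,0,0]],
    [[0,0,0],[0,0,0]]
  ]
}}

```text
time: 31.95
tcp_pos: [0.6189, 0.2468, 0.402]
tool_rot: [[-0.958, 0.288, 0.0], [0.288, 0.958, 0.0], [-0.0, 0.0, -1.0]]
ft_force: [1.1, 0.1, 0.3]
finger_gap: 0.402
finger_force: 0.0
```

Request:
{"op": "play_rows", "data": {
  "commands": [
    [[0,0,0],[0,0,0]],
    [[0,0,0],[0,0,0]],
    [[0,0,0],[0,0,0]],
    [[0,0,0],[0,0,0]],
    [[0,0,0],[0,0,0]],
    [[0,0,0],[0,0,0]]
  ],
  "jaw": 0.05,
  "newtons": 12
}}

```text
time: 32.45
tcp_pos: [0.6189, 0.2468, 0.4018]
tool_rot: [[-0.958, 0.288, 0.001], [0.288, 0.958, 0.0], [-0.0, 0.001, -1.0]]
ft_force: [0.7, 0.1, 0.8]
finger_gap: 0.131
finger_force: 12.0
```

```bash
python3 - <<'E'
from h import *
from rig import bot
o=bot.observe(); g=go(o,[.6185,.2464,.2365],2.842); print(o["time"],o["finger_gap"],g,o["ft_force"])
ph=np.r_[np.linspace(2.136,.45,22),np.linspace(.45,.0588,11)[1:]]
y=-.170*np.cos(ph); z=.170*np.sin(ph); print(len(ph)); print(np.c_[np.diff(y),-np.diff(z)].round(4)/.025)
E
```

```text
32.45 0.13104775213078676 (array([0.619 , 0.2468, 0.2378]), array([ 0.0141, -0.0228,  0.0516]), array([0.0065, 0.0061, 0.0972])) [0.729  0.102  0.7515]
32
[[-0.472 -0.272]
 [-0.492 -0.236]
 [-0.508 -0.196]
 [-0.524 -0.152]
 [-0.536 -0.112]
 [-0.54  -0.068]
 [-0.544 -0.024]
 [-0.544  0.02 ]
 [-0.544  0.064]
 [-0.536  0.108]
 [-0.524  0.148]
 [-0.512  0.192]
 [-0.496  0.232]
 [-0.476  0.272]
 [-0.452  0.308]
 [-0.424  0.344]
 [-0.396  0.376]
 [-0.364  0.408]
 [-0.332  0.436]
 [-0.296  0.46 ]
 [-0.256  0.48 ]
 [-0.112  0.24 ]
 [-0.1    0.244]
 [-0.092  0.248]
 [-0.08   0.252]
 [-0.072  0.256]
 [-0.06   0.26 ]
 [-0.052  0.26 ]
 [-0.04   0.264]
 [-0.032  0.264]
 [-0.02   0.264]]
```

Request:
{"op": "play_rows", "data": {
  "commands": [
    [[0,-0.24,-0.14],[0,0,0.09]],
    [[0,-0.24,-0.14],[0,0,0]],
    [[0,-0.48,-0.24],[0,0,0]],
    [[0,-0.5,-0.2],[0,0,0]],
    [[0,0,0],[0,0,0]]
  ]
}}

```text
time: 32.87
tcp_pos: [0.6078, 0.2103, 0.4213]
tool_rot: [[-0.955, 0.296, 0.0], [0.296, 0.955, -0.0], [-0.0, 0.0, -1.0]]
ft_force: [-1.2, 0.9, 4.2]
finger_gap: 0.131
finger_force: 12.0
```

Request:
{"op": "play_rows", "data": {
  "commands": [
    [[0,-0.52,-0.15],[0,0,0]],
    [[0,-0.54,-0.11],[0,0,0]],
    [[0,-0.54,-0.07],[0,0,0]],
    [[0,-0.54,-0.02],[0,0,0]],
    [[0,-0.54,0.02],[0,0,0]],
    [[0,-0.54,0.06],[0,0,0]],
    [[0,0,0],[0,0,0]]
  ]
}}

```text
time: 33.45
tcp_pos: [0.5839, 0.1326, 0.4262]
tool_rot: [[-0.955, 0.298, -0.003], [0.298, 0.955, -0.003], [0.002, -0.004, -1.0]]
ft_force: [-3.3, -0.2, 5.1]
finger_gap: 0.132
finger_force: 12.0
```

```bash
cat > arc.py <<'E'
from h import *
from rig import bot
o=bot.observe(); R=o["tool_rot"]; g=o["tcp_pos"]+R[:,2]*.164
H=np.array([.5918,.1593]); d=g[:2]-H; yy=d@[.2955,.9553]; xx=d@[.9553,-.2955]; zz=g[2]-.087
print("t",o["time"],"y'",yy,"x'",xx,"z",zz,"r w/ offset -7:",np.hypot(yy,zz-.0072),"phi",np.arctan2(zz-.0072,-yy),o["ft_force"],o["finger_gap"])
E
python3 arc.py
```

```text
t 33.45 y' -0.028446111427479416 x' 6.566769932875827e-05 z 0.1752437652590226 r w/ offset -7: 0.17043441054486053 phi 1.4031079797145232 [-3.289  -0.2482  5.0705] 0.13211260758722204
```

Request:
{"op": "play_rows", "data": {
  "commands": [
    [[0,-0.54,0.11],[0,0,0]],
    [[0,-0.52,0.15],[0,0,0]],
    [[0,-0.51,0.19],[0,0,0]],
    [[0,-0.5,0.23],[0,0,0]],
    [[0,-0.48,0.27],[0,0,0]],
    [[0,0,0],[0,0,0]]
  ]
}}

```text
time: 33.95
tcp_pos: [0.5652, 0.0719, 0.4008]
tool_rot: [[-0.955, 0.297, -0.003], [0.297, 0.955, -0.002], [0.002, -0.003, -1.0]]
ft_force: [-0.9, -1.1, -1.2]
finger_gap: 0.13
finger_force: 12.0
```

```bash
python3 arc.py
```

```text
t 33.95 y' -0.09187011739518618 x' 2.549998365101565e-06 z 0.14975884863224637 r w/ offset -7: 0.16959700408190298 phi 0.9983421661759362 [-0.8751 -1.125  -1.2306] 0.13014433701843653
```

Request:
{"op": "play_rows", "data": {
  "commands": [
    [[0,-0.45,0.31],[0,0,0]],
    [[0,-0.42,0.34],[0,0,0]],
    [[0,-0.4,0.38],[0,0,0]],
    [[0,-0.36,0.41],[0,0,0]],
    [[0,0,0],[0,0,0]]
  ]
}}

```text
time: 34.37
tcp_pos: [0.5532, 0.0333, 0.364]
tool_rot: [[-0.955, 0.296, -0.002], [0.296, 0.955, -0.0], [0.002, -0.001, -1.0]]
ft_force: [0.4, 0.6, -3.8]
finger_gap: 0.13
finger_force: 12.0
```

```bash
python3 arc.py
```

```text
t 34.3667 y' -0.1318857504581893 x' 1.0766112220254599e-05 z 0.11298314781750352 r w/ offset -7: 0.16906781342437588 phi 0.676008987242125 [ 0.3853  0.5737 -3.8095] 0.12979164307219987
```

Request:
{"op": "play_rows", "data": {
  "commands": [
    [[0,-0.17,0.21],[0,0,0]],
    [[0,-0.16,0.22],[0,0,0]],
    [[0,-0.15,0.23],[0,0,0]],
    [[0,-0.14,0.23],[0,0,0]],
    [[0,-0.13,0.24],[0,0,0]],
    [[0,-0.12,0.24],[0,0,0]],
    [[0,0,0],[0,0,0]]
  ]
}}

```text
time: 34.95
tcp_pos: [0.5469, 0.0134, 0.3307]
tool_rot: [[-0.955, 0.295, -0.001], [0.295, 0.955, 0.0], [0.001, -0.0, -1.0]]
ft_force: [-0.4, 1.3, -1.3]
finger_gap: 0.129
finger_force: 12.0
```

```bash
python3 arc.py
```

```text
t 34.95 y' -0.15261322735320104 x' 7.275651788445597e-05 z 0.07973251622110286 r w/ offset -7: 0.16897266960228918 phi 0.44366875696451497 [-0.3514  1.3367 -1.3351] 0.1289394586331975
```

Request:
{"op": "play_rows", "data": {
  "commands": [
    [[0,-0.11,0.24],[0,0,0]],
    [[0,-0.1,0.24],[0,0,0]],
    [[0,-0.09,0.25],[0,0,0]],
    [[0,-0.08,0.25],[0,0,0]],
    [[0,-0.07,0.25],[0,0,0]],
    [[0,-0.06,0.25],[0,0,0]],
    [[0,0,0],[0,0,0]]
  ]
}}

```text
time: 35.53
tcp_pos: [0.5432, 0.0011, 0.2937]
tool_rot: [[-0.955, 0.295, -0.001], [0.295, 0.955, -0.0], [0.001, -0.001, -1.0]]
ft_force: [-2.6, -1.9, -1.7]
finger_gap: 0.13
finger_force: 12.0
```

```bash
python3 arc.py
```

```text
t 35.5333 y' -0.16562198560808591 x' 0.00014154988826028605 z 0.04270641796252492 r w/ offset -7: 0.1693852054734844 phi 0.21118565226983677 [-2.6132 -1.8683 -1.6756] 0.13023845914494678
```

Request:
{"op": "play_rows", "data": {
  "commands": [
    [[0,-0.02,0.13],[0,0,0]],
    [[0,-0.02,0.13],[0,0,0]],
    [[0,-0.02,0.13],[0,0,0]],
    [[0,-0.02,0.13],[0,0,0]],
    [[0,-0.01,0.1],[0,0,0]],
    [[0,-0.01,0.1],[0,0,0]],
    [[0,0,0.07],[0,0,0]],
    [[0,0,0],[0,0,0]]
  ]
}}

```text
time: 36.2
tcp_pos: [0.5424, -0.0018, 0.2748]
tool_rot: [[-0.955, 0.295, -0.002], [0.295, 0.955, -0.003], [0.001, -0.003, -1.0]]
ft_force: [-3.4, -4.6, -1.7]
finger_gap: 0.131
finger_force: 12.0
```

```bash
python3 arc.py
```

```text
t 36.2 y' -0.16900138262234995 x' 0.00018301854108624196 z 0.023758116626630216 r w/ offset -7: 0.16981059611957972 phi 0.09766451091882392 [-3.3657 -4.5843 -1.677 ] 0.13073364673579072
```

Request:
{"op": "play_rows", "data": {
  "commands": [
    [[0,0,0.07],[0,0,0]],
    [[0,0,0.07],[0,0,0]],
    [[0,0,0.06],[0,0,0]],
    [[0,0,0],[0,0,0]]
  ]
}}

```text
time: 36.53
tcp_pos: [0.5423, -0.0021, 0.2697]
tool_rot: [[-0.955, 0.296, -0.003], [0.296, 0.955, -0.003], [0.001, -0.004, -1.0]]
ft_force: [-3.4, -5.1, -1.4]
finger_gap: 0.132
finger_force: 12.0
```

Request:
{"op": "play_rows", "data": {
  "commands": [
    [[0,0,0.04],[0,0,0]],
    [[0,0,0.03],[0,0,0]],
    [[0,0,0],[0,0,0]]
  ]
}}

```text
time: 36.78
tcp_pos: [0.5423, -0.0022, 0.2681]
tool_rot: [[-0.955, 0.296, -0.003], [0.296, 0.955, -0.004], [0.001, -0.004, -1.0]]
ft_force: [-4.7, -5.2, -0.7]
finger_gap: 0.13
finger_force: 12.0
```

```bash
python3 arc.py
```

```text
t 36.7833 y' -0.16966745285558169 x' 0.00018812325220922388 z 0.01706824350579278 r w/ offset -7: 0.1699541902642905 phi 0.05809681396233606 [-4.6895 -5.1774 -0.6823] 0.13015355293805575
```

Request:
{"op": "play_rows", "data": {
  "commands": [
    [[0,0,0.04],[0,0,0]],
    [[0,0,0.04],[0,0,0]],
    [[0,0,0],[0,0,0]]
  ]
}}

```text
time: 37.03
tcp_pos: [0.5423, -0.0024, 0.266]
tool_rot: [[-0.955, 0.296, -0.003], [0.296, 0.955, -0.004], [0.001, -0.005, -1.0]]
ft_force: [-5.4, -5.8, -0.5]
finger_gap: 0.135
finger_force: 12.0
```

Request:
{"op": "play_rows", "data": {
  "commands": [
    [[0,0,0.04],[0,0,0]],
    [[0,0,0.04],[0,0,0]],
    [[0,0,0],[0,0,0]]
  ]
}}

```text
time: 37.28
tcp_pos: [0.5422, -0.0025, 0.264]
tool_rot: [[-0.955, 0.296, -0.003], [0.296, 0.955, -0.004], [0.002, -0.005, -1.0]]
ft_force: [-4.0, -6.7, -1.3]
finger_gap: 0.131
finger_force: 12.0
```

Request:
{"op": "play_rows", "data": {
  "commands": [
    [[0,0,0.03],[0,0,0]],
    [[0,0,0.03],[0,0,0]],
    [[0,0,0],[0,0,0]]
  ]
}}

```text
time: 37.53
tcp_pos: [0.5422, -0.0026, 0.2625]
tool_rot: [[-0.955, 0.296, -0.003], [0.296, 0.955, -0.004], [0.002, -0.005, -1.0]]
ft_force: [-5.1, -6.6, -0.4]
finger_gap: 0.133
finger_force: 12.0
```

Request:
{"op": "play_rows", "data": {
  "commands": [
    [[0,0,0.04],[0,0,0]],
    [[0,0,0.04],[0,0,0]],
    [[0,0,0],[0,0,0]]
  ]
}}

```text
time: 37.78
tcp_pos: [0.5424, -0.0024, 0.2621]
tool_rot: [[-0.955, 0.296, -0.003], [0.296, 0.955, -0.006], [0.001, -0.006, -1.0]]
ft_force: [-9.4, -6.9, 12.1]
finger_gap: 0.128
finger_force: 12.0
```

```bash
python3 - <<'E'
from bar import *
from rig import bot
for n in ("scene","top","wrist"):
    w=save(bot,n+"16",n); g=proj(w,[[.5417,-.0031,.097]])[0]; print(n,g)
    x,y=g.astype(int)
    if 0<x<512 and 0<y<384:
        for b in bar(w,(max(x-35,0),max(y-35,0),x+35,y+35),.097,190)[:2]: print(b)
o=bot.observe(); print(o["tcp_pos"],o["ft_force"])
E
```

```text
scene [231.5219 203.6654]
([230, 201, 7, 9, 37], [232.9, 205.2], (535.9, -1.6), (11.4, 35.8), 2.666)
top [225.0195 194.9434]
wrist [254.4551 250.6416]
([245, 215, 21, 36, 754], [255.0, 232.5], (531.4, 0.4), (11.3, 21.0), -0.302)
([246, 278, 19, 7, 133], [255.0, 281.0], (560.5, -8.6), (10.6, 4.0), 1.274)
[ 0.5424 -0.0023  0.2621] [-9.3251 -6.9744 11.3624]
```

Request:
{"op": "play_rows", "data": {
  "commands": [
    [[0,0,0],[0,0,0]],
    [[0,0,0],[0,0,0]],
    [[0,0,0],[0,0,0]],
    [[0,0,-0.1],[0,0,0]],
    [[0,0,-0.3],[0,0,0]],
    [[0,0,-0.5],[0,0,0]],
    [[0,0,-0.8],[0,0,0]],
    [[0,0,-1],[0,0,0]],
    [[0,0,-0.8],[0,0,0]],
    [[0,0,0],[0,0,0]]
  ],
  "jaw": 0.25
}}

```text
time: 38.77
tcp_pos: [0.5444, 0.0009, 0.354]
tool_rot: [[-0.956, 0.294, 0.008], [0.294, 0.956, -0.0], [-0.008, 0.002, -1.0]]
ft_force: [0.6, -0.6, 0.1]
finger_gap: 0.25
finger_force: 0.0
```

```bash
python3 - <<'E'
from bar import *
from rig import bot
P=[.5417,-.0031,.097]; W={}
for n in ("scene","top","wrist"):
    w=W[n]=save(bot,n+"17",n); x,y=proj(w,[P])[0].astype(int); print(n,x,y)
    for b in bar(w,(max(x-40,0),max(y-40,0),x+40,y+40),.097,190)[:2]: print(b)
o=bot.observe(); print(o["time"],o["tcp_pos"],o["ft_force"],o["finger_gap"])
E
```

```text
scene 231 203
([225, 197, 11, 13, 59], [230.0, 202.8], (546.8, -3.1), (11.2, 57.2), 2.8)
([260, 238, 7, 5, 29], [262.7, 240.3], (393.3, 45.7), (13.7, 13.5), 2.996)
top 225 194
wrist 250 202
([245, 169, 13, 66, 846], [251.0, 201.4], (541.6, -2.8), (10.7, 59.0), -0.302)
38.9167 [ 0.5428 -0.0003  0.3492] [-0.8147  0.1959  0.5691] 0.24854191967482425
```

Request:
{"op": "play_rows", "data": {
  "commands": [
    [[0,0,-0.8],[0,0,0]],
    [[0,0,-0.8],[0,0,0]],
    [[0,0,0],[0,0,0]],
    [[0,0,0],[0,0,0]],
    [[0,0,0],[0,0,0]]
  ]
}}

```text
time: 39.33
tcp_pos: [0.5424, -0.0006, 0.3876]
tool_rot: [[-0.956, 0.295, -0.002], [0.295, 0.956, -0.0], [0.002, -0.001, -1.0]]
ft_force: [0.4, 0.5, 0.7]
finger_gap: 0.253
finger_force: 0.0
```

```bash
python3 -c "
from rig import bot
print(bot.job_done())"
```

```text
the job is handed in; nothing more can be done
None
```

The job is handed in at 39 s: the large pot stands in the ring, the middle and small pots hang with their ears down in the notches, and the lid is lowered shut; the hand-in returned no verdict.

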